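# Set the check scale's lower hand from a nose-weight bar

## Task

Draw the bottom nose-weight bar out of the magazine, leaving the other bars stacked in it, and set it down gently, flat in the middle of the weighing platform's pan. With the bar lying free on the pan, bring the meter's lower set hand (the one with the triangle) into line with the needle by turning only the small inner knob of the console's concentric control; the outer ring beneath it, which holds the upper set hand, must not be turned. Do not disturb the things standing about, and let go of everything when you are done.

Things in the scene. Friction and masses are not known exactly. Their poses are not given: they have to be found in the camera images.
- magazine: fixed steel gravity magazine with five flat bars stacked along its x. Origin on the bench, mid-width, under the gate's front face; x points back into it, z up. Foot plate 115 x 90 x 6 mm; bed top 30 mm up; four corner angles (30 mm wide outside) to 72 mm, top bar to 80 mm. Stack space x = 3 to 87 mm, 22 mm wide
- slot (a point): middle of the slot's lower edge: front face of the gate, on the bed, 30 mm above the bench; axes as the magazine's. The slot is 12.5 mm high: one bar draws out level along -x, those above stop at the gate and drop 10 mm. A tongue 12 mm wide runs 24 mm forward at bed height; else nothing in front of the gate is above 6 mm
- bar0: bottom bar, plain steel, 80 x 20 x 10 mm (x, y, z), 0.10 to 0.16 kg; origin in the centre of its underside, x along its length. It lies on the bed with its front (-x) end 26 to 31 mm out of the slot; that end can be gripped across its 20 mm width. The four bars above rest on it (about 5 N)
- bar1: second bar from below, same as the bottom bar; its ends are behind the gate
- bar2: third bar, same
- bar3: fourth bar, same
- bar4: top bar, same
- scale: weighing platform, fixed: grey base 136 x 136 mm, 32 mm high, with the square pan above it; origin on the bench under its centre
- pan_centre (a point): centre of the pan's top face. The pan is a flat aluminium plate 110 x 110 x 4 mm, without rim, its top 54 mm above the bench when empty; axes along its sides
- pan (a joint): sinking of the sprung pan under load (m): 0 empty, 0.002 to 0.0032 under one bar, 0.002 per newton; stop at 0.012. Pressing or dropping it past 0.0085 overloads it
- console: fixed indicator, 180 mm deep (x), 250 wide (y); origin on the bench under its centre, front to -x. Aluminium panel sloping up 10 degrees from 52 mm (front) to 84 mm (back). Left (+y) the meter 130 x 104 mm; 72 mm right of the middle the concentric control. Two posts 66 mm up the slope from it and a switch 66 mm down, all 18 mm high and 28 mm aside; else it is clear for 45 mm around
- knob_top (a point): centre of the top face of the small inner knob: black, round, 16 mm in diameter, 17 mm high, standing on the outer ring, white line from centre to edge. Turns with it: x along the line, z up along the control's axis (10 degrees off vertical, towards the console's front). It is 32 mm above the panel; only the 17 mm below it can be pinched without touching the ring
- inner_knob (a joint): angle of the inner knob (rad), grows clockwise seen from above, stops at -2.4 and 2.4, starts at -1.85 to -1.05; friction 0.012 N m, stays where it is left. One radian clockwise moves the lower hand 0.35 rad clockwise (to the right, -y of the console); the hand stands in the middle of the scale at 0
- ring_mark (a point): point on the upper rim of the outer ring at its white line, 17 mm from the control's axis, 17 mm below the inner knob's top. The ring is black, fluted, 34 mm in diameter, 14 mm high, and turns easily (0.02 N m) when touched
- outer_ring (a joint): angle of the outer ring (rad), grows clockwise seen from above, starts at 1.45 to 2.1; one radian moves the upper hand 0.35 rad. It must keep its starting value (more than about 0.17 rad off is too much)
- bottle: bystander: white plastic bottle, 36 mm in diameter, 140 mm high, standing beside the magazine on its +y side; origin under its centre
- cowl: bystander: yellow plastic nose cowl, 56 mm in diameter, 67 mm high, standing beside the weighing platform on its +y side; origin under its centre
- driver: bystander: screwdriver 150 mm long, lying on the bench in front of the console
- tray: bystander: blue open parts tray 75 x 100 mm, 35 mm high, behind the weighing platform; origin under its centre
- needle_tip (a point): tip of the meter needle, a thin black pointer over the white face, 60 mm from the pivot; x points outwards along the needle. Empty, it stands 0.75 rad left of the scale's middle; the load swings it right at once, by 304 rad per metre of pan sinking. With the bar on it always stands 0.2 to 0.9 rad right of the lower hand, so the knob must go clockwise 0.6 to 2.6 rad
- lower_hand_tip (a point): point on the lower set hand, 60 mm from the pivot, x outwards along the hand: a thin black arm that ends, past the needle's tip, in a solid triangle (point inwards, 8 mm wide). It is in line when its angle is within about 0.065 rad (4 mm at the tip) of the needle's
- upper_hand_tip (a point): the same point on the upper set hand, which ends in a rectangular flag 8 x 6.5 mm and stands near the right end of the scale
- pivot (a point): common pivot of needle and hands on the panel (under the edge of the meter's black lower cover), with the console's axes: straight up the slope from it lies the middle of the scale; the scale runs 0.8 rad to either side

How it is judged:
By the outcome, as a careful person would: the job done as asked, in the order asked, and still so for the second after the job is handed in, with the robot touching nothing.
It also fails if it takes over 61 s, if anything falls off the work surface, if the arm or the gripper's body presses on something with over 40 N, if the wrist force passes 120 N, or if a joint passes its speed limit or range.

## Robot

A 6-joint arm with a two-finger parallel gripper is mounted at the origin on the work surface. World frame = base frame: x ahead of the robot, y to its left, z up, the work surface at z = 0. Lengths are in m, angles in degrees, forces in N, time in s.
With the tool pointing down it reaches from about 0.275 to 0.825 m from the base axis. Payload 5.2 kg.
Tool frame: the origin (TCP) lies midway between the tips of the shut fingers; the grasp point (between the pads) lies 19 mm behind it; z points along the fingers, x is the direction in which the jaws open and shut, and the axes are right-handed (so a half turn about z gives the same grasp; the last joint's range is limited). The gripper opens to 93 mm and grips with 3 to 60 N. Pads are 15 mm wide; open, the fingers measure 128 mm over their backs; the gripper's body (75 mm by 188 mm) begins 65 mm behind the grasp point.
Start: joints at [55.302, 14.817, 87.949, -0, 77.235, -11.62], TCP at [0.216, 0.506, 0.219] pointing down, gripper open.
Joint ranges: [-179.93, 179.93], [-52.35, 119.4], [10.71, 147.94], [-69.91, 249.91], [12.55, 155.21], [-178.61, 178.61]. Speed limits (degrees/s): [147.25, 147.25, 180, 180, 180, 180].

## Interface

Orientations are given as a 3x3 rotation matrix whose columns are the frame's x, y, z axes.
In Python, from station import status, optics, r, spotter gives the robot as it stands.
- The arm moves only by the shell command python3 -m inch 'ROWS' [OPENING]. ROWS is JSON, a list of rows, each an object with "linear": the shift along the tool's x, y, z in mm, a list of three; "yaw": the turn about the tool's z in rad. A call has 1 to 10 rows; each row is the pose to reach, as a shift and turn from the pose measured when the call began, along the tool's axes at that moment; what a row does not reach only later rows make up. A row lasts 1/10 s, in which the tool goes at most 50 mm and 8.59 degrees, less where a joint would pass 70% of its speed; a pose out of reach is approached as far as the arm can. A call with a gripper value outside its range is refused whole. OPENING is the finger opening in mm, from 0 to 93, set as the call begins (- or left out, the last holds). The fingers move at their own pace and stop on an object; the grip force is fixed at half the most. Time passes only in rows, so rows that repeat a pose let the fingers close. It gives the time, the measured TCP pose, the force and the opening at its end, in the units of the state.
- status.state(): the state, without advancing time (a new reading comes with each control period).
- optics.grab_frame(name): name is "scene" or "top" or "wrist"; returns a dict with "frame" (384x512x3 uint8, blue, green, red), "fx", "fy", "cx", "cy" (pixels), "k1" (the pictures are not rectified: a ray, as slopes to the right and down, at radius r is drawn at 1 + k1 r^2 times it, then the intrinsics apply), "R" (3x3) and "t" (3): a world point X has camera coordinates R X + t; the wrist camera has in their place "hand_eye" (4x4, takes a point from camera to tool coordinates, whose origin is the TCP and whose axes are the tool frame's). Camera axes: x right, y down, z forward; pixel columns grow to the right and rows downward; lengths in m; the calibration is good to about 2 mm. A picture is of the moment at which its call begins: read the wrist's pose just before it. There is no depth.
- r.job_done(): hands the job in, once; it reports no verdict.
Trained networks look in a picture, given as the dict that the camera call returned (one of the last four; its "shot" number tells which), for a name from the list of things; names that differ only in an ending like _2 or _b are one class to them, and where a whole thing is asked for, a point or a joint stands for the part that bears it (a point fixed in the world has none). Each returns a list of dicts, best first, with "confidence" (0 to 1); they miss things now and then, are a little off and sometimes report something else, mostly with a low value. They report only what shows in the picture. A call takes as long as a camera call.
- spotter.boxes_of(picture, target): "extent" ([centre column, centre row, width, height] in pixels, round what is visible of it).
- spotter.regions_of(picture, target): "mask" (384x512 bool, what is visible of it) and "extent" ([centre column, centre row, width, height] in pixels, round what is visible of it).
- spotter.spot_point(picture, target): "centre" ([column, row] in pixels: a listed point, or the origin of a listed thing).
The state is a dict: "clock": time; "qpos": joint angles; "dq": joint speeds; "joint_efforts": joint torques, N m; "tool_pos": TCP position; "tool_rot": TCP orientation; "ft_force": force on the tool from outside, world axes, zero at the start; "wrist_torque": the same for the moment, N m; "width": finger opening in m.
Only numpy, scipy, OpenCV 4.12 (cv2) and the standard library are available. Lean on these libraries where they do the work, as an engineer would, in place of code of your own. Each camera call takes 0.05 s, during which the arm holds its last target.

## Working session

There is one attempt and no reset: what is moved stays moved. The work goes in short steps, Python scripts to look and compute and a shell command to move; the robot and the scene stay as the last step left them, time stands still between calls to the robot, and variables do not carry over. Pictures are saved under pics/ and viewed, and the job is handed in when it is done.

```bash
ls; mkdir -p pics; python3 - <<'E'
from station import status, optics, r, spotter
import cv2
s=status.state(); print(s)
for n in ["scene","top","wrist"]:
    p=optics.grab_frame(n); cv2.imwrite(f"pics/a_{n}.png",p["frame"])
    print(n,{k:v for k,v in p.items() if k!="frame"})
E
```

```text
pics
{'clock': 0.0, 'qpos': array([ 5.53010496e+01,  1.48599713e+01,  8.80106101e+01,  1.27684497e-04,
        7.72357133e+01, -1.16221473e+01]), 'dq': array([-0.09505552, -0.09202879,  0.03395748,  0.00762987,  0.07002916,
        0.06447753]), 'joint_efforts': array([ 3.10898049e-04, -4.37295341e+01, -2.84004611e+01,  7.16321776e-02,
        4.12546273e-02, -1.56835408e-04]), 'tool_pos': array([0.21526021, 0.50552592, 0.21781431]), 'tool_rot': array([[ 3.91964177e-01,  9.19979872e-01, -1.05788080e-03],
       [ 9.19978687e-01, -3.91965424e-01, -1.52401572e-03],
       [-1.81671648e-03, -3.75868225e-04, -9.99998279e-01]]), 'ft_force': array([-0.01907385, -0.26177505, -0.74843636]), 'wrist_torque': array([-0.00881286, -0.03519913, -0.05229411]), 'width': 0.09268000117497173}
scene {'fx': 363.8470913236623, 'fy': 363.8470913236623, 'cx': 262.5012550244191, 'cy': 194.37149915627026, 'k1': -0.10117039520255419, 'R': array([[ 0.68026321,  0.73282018,  0.01471553],
       [ 0.61490111, -0.55964426, -0.55560321],
       [-0.39892178,  0.38700502, -0.83131735]]), 't': array([-0.37030778, -0
[... 185 characters left out ...]
-0.00417475, -0.9999841 , -0.00378988],
       [-0.9786663 ,  0.0048642 , -0.20539865],
       [ 0.20541382,  0.00285154, -0.97867105]]), 't': array([0.01081001, 0.56416354, 1.0479028 ]), 'shot': 2}
wrist {'fx': 311.8846914837621, 'fy': 311.8846914837621, 'cx': 253.6496255898003, 'cy': 194.07202100343798, 'k1': -0.024457204046344157, 'hand_eye': array([[ 9.99999911e-01,  6.21248782e-06, -4.22935984e-04,
        -2.08624165e-03],
       [ 1.14027483e-04,  9.58914634e-01,  2.83694751e-01,
        -7.90899070e-02],
       [ 4.07321955e-04, -2.83694773e-01,  9.58914548e-01,
        -1.65486345e-01],
       [ 0.00000000e+00,  0.00000000e+00,  0.00000000e+00,
         1.00000000e+00]]), 'shot': 3}
```

View pics/a_scene.png

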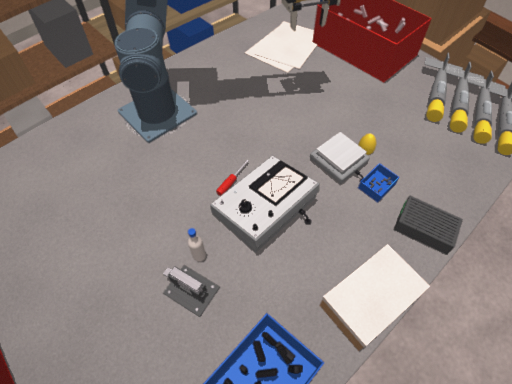

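View pics/a_top.png

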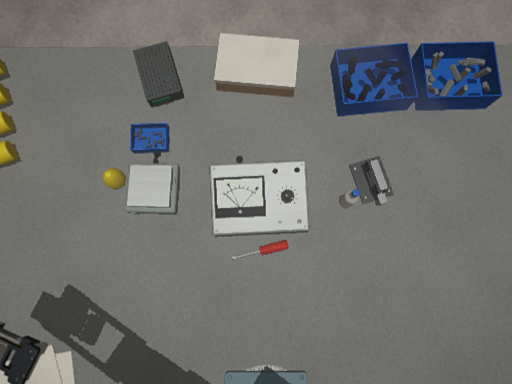

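View pics/a_wrist.png

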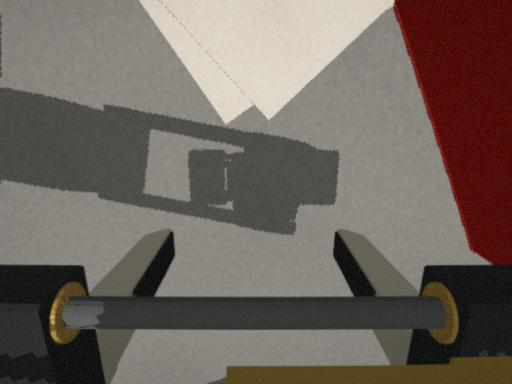

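```bash
cat > h.py <<'E'
import numpy as np, cv2
from station import status, optics, r, spotter
def grab(n):
    s=status.state(); p=optics.grab_frame(n); p["s"]=s
    if n=="wrist":
        T=np.eye(4); T[:3,:3]=s["tool_rot"]; T[:3,3]=s["tool_pos"]; C=T@p["hand_eye"]
        p["Rc"]=C[:3,:3]; p["c"]=C[:3,3]
    else:
        p["Rc"]=p["R"].T; p["c"]=-p["R"].T@p["t"]
    p["K"]=np.array([[p["fx"],0,p["cx"]],[0,p["fy"],p["cy"]],[0,0,1]])
    return p
def ray(p,uv):
    q=cv2.undistortPoints(np.array([[uv]],float),p["K"],np.array([p["k1"],0,0,0,0.]))[0,0]
    d=p["Rc"]@np.array([q[0],q[1],1]); return p["c"],d/np.linalg.norm(d)
def atz(p,uv,z):
    c,d=ray(p,uv); return c+d*(z-c[2])/d[2]
def proj(p,X):
    x=p["Rc"].T@(np.array(X)-p["c"]); a,b=x[0]/x[2],x[1]/x[2]; k=1+p["k1"]*(a*a+b*b)
    return np.array([p["fx"]*a*k+p["cx"],p["fy"]*b*k+p["cy"]])
def tri(rs):
    A=0;b=0
    for c,d in rs:
        M=np.eye(3)-np.outer(d,d);A=A+M;b=b+M@c
    return np.linalg.solve(A,b)
def totool(X,s):  # mm in tool axes from TCP
    return s["tool_rot"].T@(np.array(X)-s["tool_pos"])*1000
E
python3 - <<'E'
from h import *
pics=[grab(n) for n in ("top","scene")]
for t in ["slot","bar0","magazine","pan_centre","scale","console","knob_top","pivot","bottle","cowl","driver","tray","ring_mark","needle_tip","lower_hand_tip","upper_hand_tip"]:
    rs=[];o=[]
    for p in pics:
        q=spotter.spot_point(p,t)
        if q: rs.append(ray(p,q[0]["centre"]));o.append((np.round(q[0]["centre"],1),round(q[0]["confidence"],2)))
        else:o.append(None)
    print(t,o,tri(rs).round(4) if len(rs)==2 else "")
E
```

```text
slot [(array([378.6, 193.8]), 0.57), (array([174.2, 274.9]), 0.84)] [ 0.5484 -0.3022  0.0387]
bar0 [(array([378. , 176.6]), 0.71), (array([182.3, 278.1]), 0.86)] [ 0.5856 -0.2944  0.0765]
magazine [(array([377.8, 195.9]), 0.77), (array([177.5, 279.6]), 0.74)] [ 0.5498 -0.3041  0.0107]
pan_centre [(array([148.8, 186.7]), 0.6), (array([344.3, 150.2]), 0.77)] [0.5721 0.3091 0.0506]
scale [(array([153.8, 189.5]), 0.72), (array([338.9, 163.6]), 0.73)] [ 0.5735  0.3074 -0.0106]
console [(array([259.5, 202.9]), 0.69), (array([265.1, 206.8]), 0.92)] [ 0.5347  0.0162 -0.0034]
knob_top [(array([286.3, 195.7]), 0.39), (array([362.7, 149.8]), 0.62)] [0.6087 0.0289 0.3308]
pivot [(array([243.6, 209.3]), 0.92), (array([271.8, 176.5]), 0.75)] [0.5073 0.0594 0.0766]
bottle [(array([343.4, 203.7]), 0.75), (array([197.2, 258. ]), 0.89)] [ 0.5295 -0.2205 -0.0127]
cowl [(array([115.9, 181.4]), 0.61), None] 
driver [(array([262.6, 250.5]), 0.91), (array([229.3, 178.5]), 0.66)] [0.4008 0.0028 0.0144]
tray [(array([152.7, 141.4]), 0.66), (array([379.4, 183.4]), 0.81)] [0.7116 0.3172 0.0116]
ring_mark [(array([289.2, 199.5]), 0.4), (array([337.4, 164.2]), 0.23)] [0.5914 0.0167 0.2672]
needle_tip [None, None] 
lower_hand_tip [(array([377.9, 196. ]), 0.19), (array([273.1, 174.3]), 0.17)] [ 0.5653 -0.1433  0.3491]
upper_hand_tip [None, (array([232.6, 177.6]), 0.16)]
```

```bash
T='{"linear":[-622,596,0],"yaw":-0.63}'; python3 -m inch '[{"linear":[-622,596,0],"yaw":-0.63},{"linear":[-622,596,0],"yaw":-0.63},{"linear":[-622,596,0],"yaw":-0.63},{"linear":[-622,596,0],"yaw":-0.63},{"linear":[-622,596,0],"yaw":-0.63},{"linear":[-622,596,0],"yaw":-0.63},{"linear":[-622,596,0],"yaw":-0.63},{"linear":[-622,596,0],"yaw":-0.63},{"linear":[-622,596,0],"yaw":-0.63},{"linear":[-622,596,0],"yaw":-0.63}]' 50
python3 - <<'E'
from h import *
s=status.state();print(s["tool_rot"].round(4),totool([0.52,-0.30,0.22],s))
p=grab("wrist");cv2.imwrite("pics/b_wrist.png",p["frame"])
p=grab("top");cv2.imwrite("pics/b_top.png",p["frame"])
E
```

```text
clock: 2.85
tool_pos: [0.3862, 0.0553, 0.2193]
tool_rot: [[-0.225, 0.974, 0.002], [0.974, 0.225, -0.0], [-0.0, 0.001, -1.0]]
ft_force: [1.3, 1.8, -0.3]
width: 0.05
[[-2.251e-01  9.743e-01  1.500e-03]
 [ 9.743e-01  2.251e-01 -0.000e+00]
 [-4.000e-04  1.500e-03 -1.000e+00]] [-376.30692188   50.41345392   -0.52251033]
```

```bash
python3 -m inch '[{"linear":[-376,50,0],"yaw":0},{"linear":[-376,50,0],"yaw":0},{"linear":[-376,50,0],"yaw":0},{"linear":[-376,50,0],"yaw":0},{"linear":[-376,50,0],"yaw":0},{"linear":[-376,50,0],"yaw":0},{"linear":[-376,50,0],"yaw":0},{"linear":[-376,50,0],"yaw":0},{"linear":[-376,50,0],"yaw":0},{"linear":[-376,50,0],"yaw":0}]' 40
python3 - <<'E'
from h import *
p=grab("wrist");cv2.imwrite("pics/c_wrist.png",p["frame"])
for t in ["slot","bar0","magazine","bottle"]:
    q=spotter.spot_point(p,t)
    for k in q[:1]: print(t,np.round(k["centre"],1),k["confidence"],[atz(p,k["centre"],z).round(4) for z in (0,.03)])
p=grab("top");cv2.imwrite("pics/c_top.png",p["frame"])
E
```

```text
clock: 3.95
tool_pos: [0.5186, -0.304, 0.2195]
tool_rot: [[-0.216, 0.976, 0.001], [0.976, 0.216, -0.001], [-0.001, 0.001, -1.0]]
ft_force: [-0.3, 0.9, 0.4]
width: 0.0402
slot [315.8 193.3] 0.7 [array([ 0.5335, -0.2208,  0.    ]), array([ 0.5262, -0.2288,  0.03  ])]
bar0 [248.3 241.4] 0.95 [array([ 0.6184, -0.2913,  0.    ]), array([ 0.6045, -0.2938,  0.03  ])]
magazine [245.7 191.9] 0.8 [array([ 0.5512, -0.3093,  0.    ]), array([ 0.5426, -0.3103,  0.03  ])]
bottle [315.5 190.6] 0.58 [array([ 0.5301, -0.2222,  0.    ]), array([ 0.5231, -0.23  ,  0.03  ])]
```

View pics/b_wrist.png

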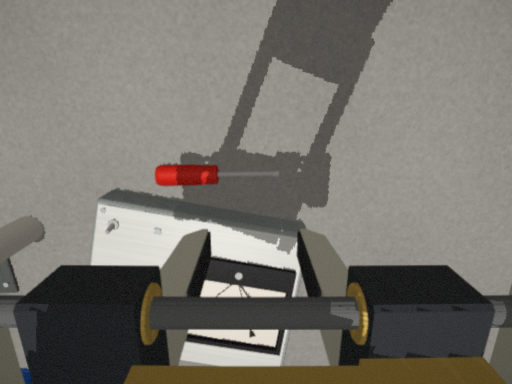

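View pics/b_top.png

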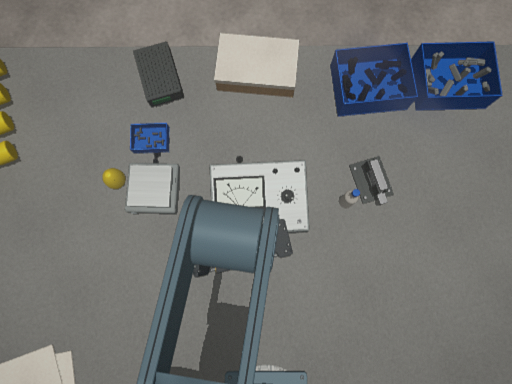

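View pics/c_wrist.png

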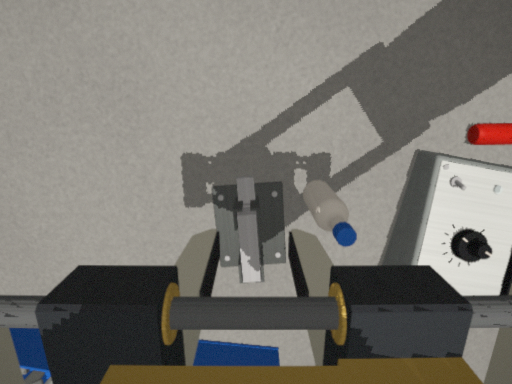

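View pics/c_top.png

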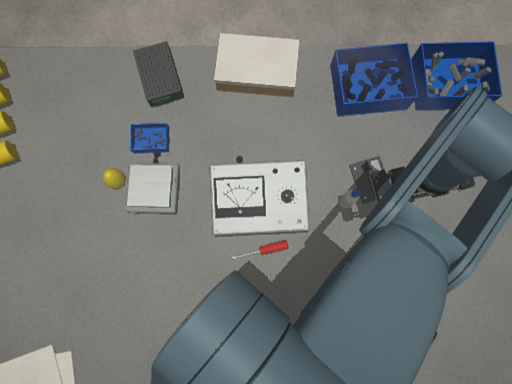

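```bash
python3 - <<'E'
import cv2
i=cv2.imread("pics/c_wrist.png")[150:300,190:370]
cv2.imwrite("pics/c_crop.png",cv2.resize(i,None,fx=4,fy=4,interpolation=cv2.INTER_CUBIC))
E
```

```text
(no output)
```

View pics/c_crop.png

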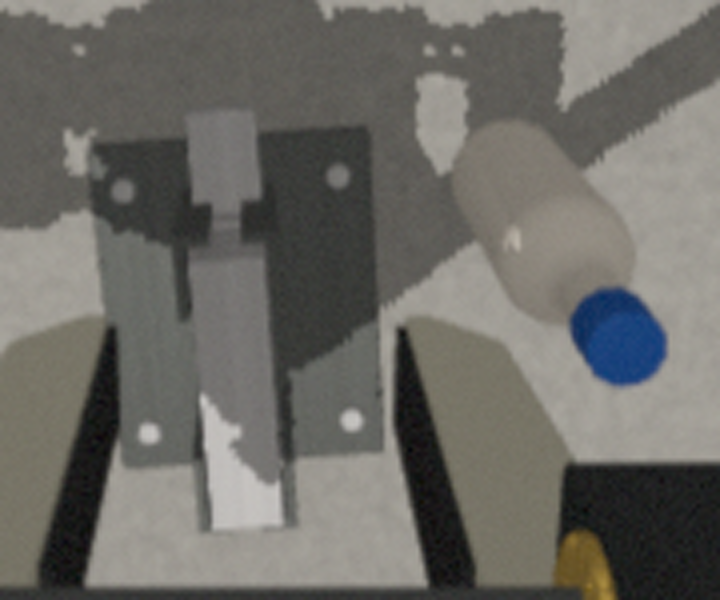

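```bash
cat >> h.py <<'E'
def fake(s,q):  # wrist geometry from given pose
    pass
E
python3 - <<'E'
from h import *
p=grab("wrist")
f=lambda a,z:atz(p,(a[0]/4+190-.4,a[1]/4+150-.4),z)
P={}
for n,a,z in [("b0L",(187,113),.04),("b0R",(253,110),.04),("FL",(90,145),.006),("FR",(370,127),.006),("BR",(383,450),.006),("BL",(122,467),.006),("t0",(208,530),.08),("t1",(287,525),.08),("capc",(615,325),.138)]:
    P[n]=f(a,z);print(n,P[n].round(4))
ang=lambda v:np.degrees(np.arctan2(v[1],v[0]))
print(ang(P["BL"]-P["FL"]),ang(P["BR"]-P["FR"]),ang(P["FL"]-P["FR"])-90,ang(P["BL"]-P["BR"])-90)
print(ang(P["t0"]+P["t1"]-P["b0L"]-P["b0R"]), ang(P["b0L"]-P["b0R"])-90)
print([np.linalg.norm(P[a]-P[b]) for a,b in [("FL","FR"),("BL","BR"),("FL","BL"),("b0L","b0R")]])
print("tool ang",ang(p["s"]["tool_rot"][:,1]),p["s"]["tool_pos"])
m=np.deg2rad(ang(P["t0"]+P["t1"]-P["b0L"]-P["b0R"]))
X=np.array([np.cos(m),np.sin(m)]);Y=np.array([-np.sin(m),np.cos(m)])
o=(P["b0L"]+P["b0R"])[:2]/2
for n in P: d=P[n][:2]-o; print(n,(d@X).round(4),(d@Y).round(4))
E
```

```text
b0L [ 0.5264 -0.3243  0.04  ]
b0R [ 0.5214 -0.3061  0.04  ]
FL [ 0.5517 -0.3523  0.006 ]
FR [ 0.5267 -0.2675  0.006 ]
BR [ 0.6356 -0.2355  0.006 ]
BL [ 0.6616 -0.321   0.006 ]
t0 [ 0.6326 -0.294   0.08  ]
t1 [ 0.6262 -0.2727  0.08  ]
capc [ 0.5277 -0.2242  0.138 ]
15.88784515634996 16.34116211662342 -163.5487705365827 -163.099368135426
16.778161488979688 -164.68141805728234
[np.float64(0.08842369578429657), np.float64(0.08933155778400624), np.float64(0.1142303226788561), np.float64(0.018844923411027423)]
tool ang 12.603997511381664 [ 0.51851955 -0.30332911  0.22082691]
b0L -0.0002 -0.0094
b0R 0.0002 0.0094
FL 0.0159 -0.0436
FR 0.0164 0.0449
BR 0.13 0.044
BL 0.1301 -0.0453
t0 0.1103 -0.0111
t1 0.1102 0.0111
capc 0.0299 0.086
```

```bash
python3 - <<'E'
from h import *
s=status.state(); print(totool([.5245,-.3171,.13],s))
E
```

```text
[-14.19993374   2.70779061  90.89612024]
```

```bash
python3 -m inch '[{"linear":[-14,3,45],"yaw":-0.15},{"linear":[-14,3,91],"yaw":-0.3},{"linear":[-14,3,91],"yaw":-0.414},{"linear":[-14,3,91],"yaw":-0.414},{"linear":[-14,3,91],"yaw":-0.414}]' 45
python3 - <<'E'
from h import *
p=grab("wrist");cv2.imwrite("pics/d_wrist.png",p["frame"])
v=p["frame"].copy()
cv2.imwrite("pics/d_crop.png",cv2.resize(v[100:300,150:420],None,fx=2.9,fy=2.9,interpolation=cv2.INTER_CUBIC))
p=grab("scene");cv2.imwrite("pics/d_scene.png",cv2.resize(p["frame"][200:330,120:290],None,fx=4,fy=4))
print(status.state()["tool_pos"])
E
```

```text
clock: 4.8
tool_pos: [0.5253, -0.317, 0.1309]
tool_rot: [[-0.59, 0.807, 0.004], [0.807, 0.59, -0.004], [-0.005, 0.001, -1.0]]
ft_force: [0.1, -0.0, -0.3]
width: 0.045
[ 0.52555292 -0.31730664  0.13148407]
```

View pics/d_crop.png

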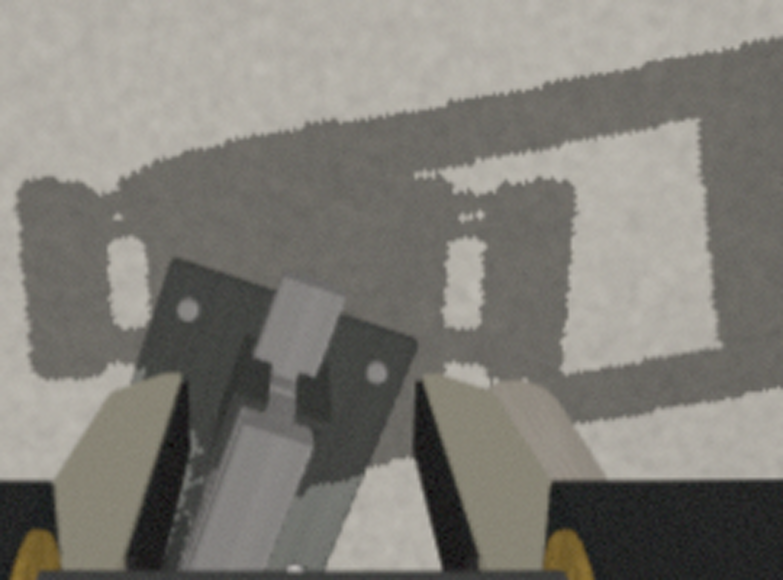

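View pics/d_scene.png

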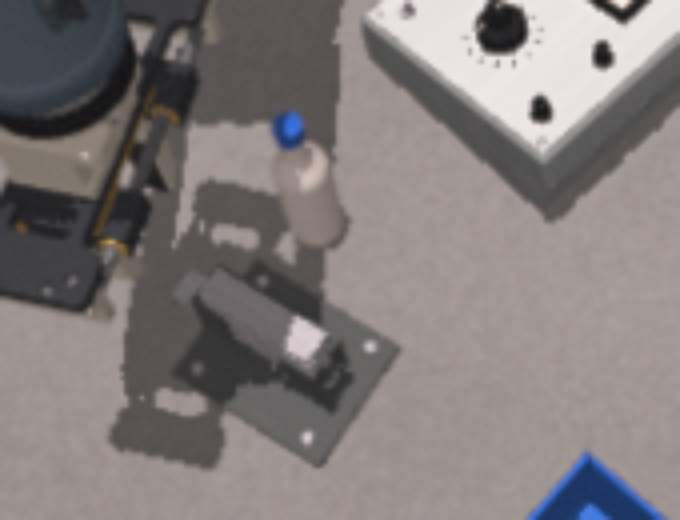

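```bash
python3 - <<'E'
from h import *
p=grab("wrist")
f=lambda a,z:atz(p,(a[0]/2.9+150-.4,a[1]/2.9+100-.4),z)
a=f((285,277),.04);b=f((346,298),.04);print(a,b,(a+b)/2,np.linalg.norm(a-b),np.degrees(np.arctan2(*(b-a)[1::-1]))-90)
L=f((175,257),.006);R=f((416,343),.006);print(L,R,(L+R)/2,np.degrees(np.arctan2(*(R-L)[1::-1]))-90)
for q in spotter.boxes_of(p,"bottle")[:2]:print(q)
q=f((512,380),.0);print("bottle edge",q)
E
```

```text
[ 0.52632809 -0.3249814   0.04      ] [ 0.52084393 -0.30647289  0.04      ] [ 0.52358601 -0.31572714  0.04      ] 0.019303911411972175 16.50482136323066
[ 0.55121426 -0.35340873  0.006     ] [ 0.52762317 -0.26963474  0.006     ] [ 0.53941871 -0.31152173  0.006     ] 15.727430905628779
{'extent': [338.2, 247.1, 42.5, 35.9], 'confidence': 0.79}
bottle edge [ 0.51985372 -0.23155573  0.        ]
```

```bash
python3 -m inch '[{"linear":[0.5,-1,30],"yaw":0},{"linear":[0.5,-1,60],"yaw":0},{"linear":[0.5,-1,80],"yaw":0},{"linear":[0.5,-1,92],"yaw":0},{"linear":[0.5,-1,98],"yaw":0},{"linear":[0.5,-1,98],"yaw":0}]' 45
python3 - <<'E'
from h import *
p=grab("wrist");cv2.imwrite("pics/e_wrist.png",p["frame"])
p=grab("scene");cv2.imwrite("pics/e_scene.png",cv2.resize(p["frame"][200:330,120:290],None,fx=4,fy=4))
E
```

```text
clock: 5.6
tool_pos: [0.5247, -0.318, 0.0332]
tool_rot: [[-0.591, 0.807, 0.004], [0.807, 0.591, -0.004], [-0.006, 0.001, -1.0]]
ft_force: [0.3, -0.6, 0.5]
width: 0.0448
```

View pics/e_wrist.png

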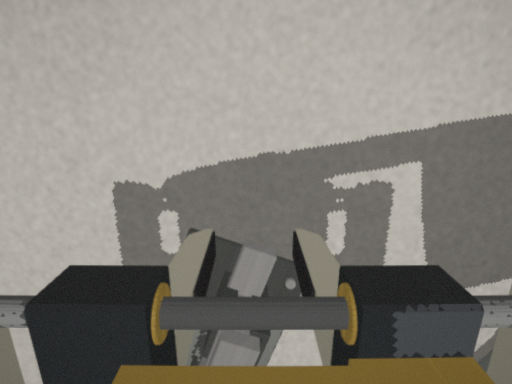

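View pics/e_scene.png

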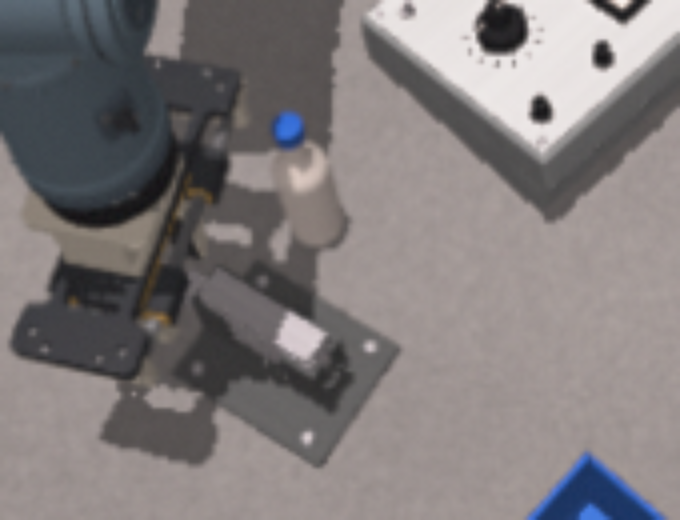

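```bash
python3 -m inch '[{"linear":[0,0,0],"yaw":0},{"linear":[0,0,0],"yaw":0},{"linear":[0,0,0],"yaw":0},{"linear":[0,0,0],"yaw":0},{"linear":[0,0,0],"yaw":0}]' 5
python3 - <<'E'
from h import *
s=status.state();print(s["ft_force"],s["wrist_torque"],s["width"])
p=grab("wrist");cv2.imwrite("pics/f_wrist.png",p["frame"])
E
```

```text
clock: 6.2
tool_pos: [0.5248, -0.3178, 0.0347]
tool_rot: [[-0.591, 0.806, 0.005], [0.806, 0.591, -0.005], [-0.007, 0.001, -1.0]]
ft_force: [-3.1, 2.4, 5.0]
width: 0.019
[-3.08318375  2.40831065  5.0271936 ] [0.59609808 0.65276132 0.07826409] 0.01903607955347187
```

View pics/f_wrist.png

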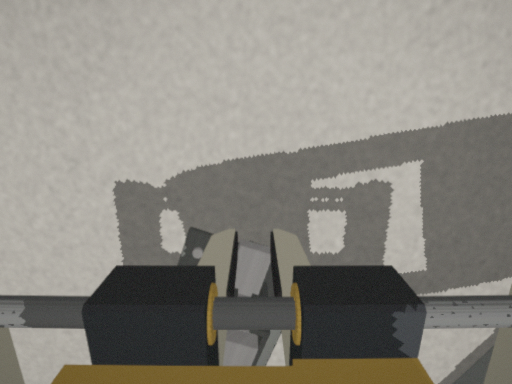

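```bash
python3 -m inch '[{"linear":[0.7,-1.9,0],"yaw":0},{"linear":[1.7,-4.7,0],"yaw":0},{"linear":[2.7,-7.5,0],"yaw":0},{"linear":[3.8,-10.3,0],"yaw":0},{"linear":[4.8,-13.2,0],"yaw":0}]' 5
python3 - <<'E'
from h import *
s=status.state();print(s["ft_force"],s["wrist_torque"],s["width"])
p=grab("wrist");cv2.imwrite("pics/g_wrist.png",p["frame"])
p=grab("scene");cv2.imwrite("pics/g_scene.png",cv2.resize(p["frame"][200:330,120:290],None,fx=4,fy=4))
E
```

```text
clock: 6.75
tool_pos: [0.514, -0.3214, 0.0349]
tool_rot: [[-0.591, 0.807, 0.01], [0.807, 0.591, -0.005], [-0.01, 0.005, -1.0]]
ft_force: [10.4, 5.2, -1.1]
width: 0.0188
[10.39939092  5.21628134 -1.13554485] [ 0.89629377 -1.63314136  0.056184  ] 0.018753124891477343
```

View pics/g_wrist.png

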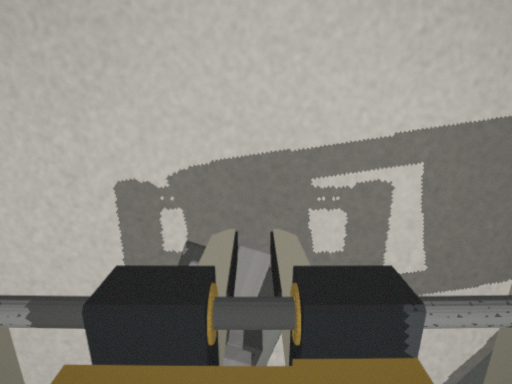

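View pics/g_scene.png

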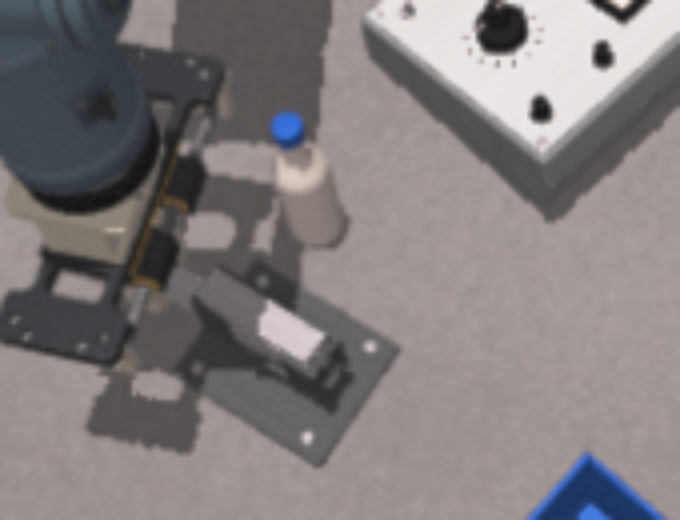

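```bash
python3 -m inch '[{"linear":[1.4,-3.8,0],"yaw":0},{"linear":[2.7,-7.5,0],"yaw":0},{"linear":[4.1,-11.3,0],"yaw":0},{"linear":[5.4,-15,0],"yaw":0},{"linear":[6.8,-18.8,0],"yaw":0},{"linear":[8.2,-22.5,0],"yaw":0},{"linear":[8.2,-22.5,0],"yaw":0}]' 5
python3 - <<'E'
from h import *
s=status.state();print(s["ft_force"],s["wrist_torque"],s["width"])
p=grab("wrist");cv2.imwrite("pics/g2_wrist.png",p["frame"])
E
```

```text
clock: 7.55
tool_pos: [0.4905, -0.3285, 0.0347]
tool_rot: [[-0.591, 0.807, 0.01], [0.807, 0.591, -0.006], [-0.01, 0.005, -1.0]]
ft_force: [0.6, 1.0, 0.9]
width: 0.0186
[0.57693208 0.95551568 0.85781243] [ 0.23441061 -0.15348586 -0.06951733] 0.018569028455584682
```

View pics/g2_wrist.png

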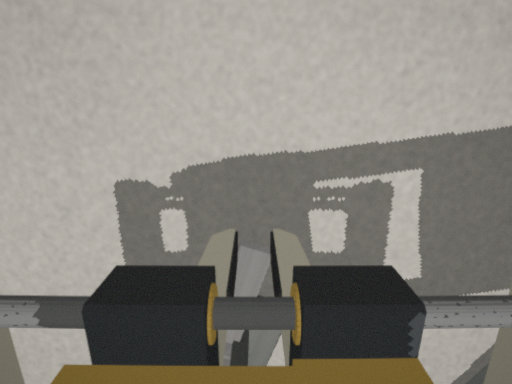

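```bash
python3 -m inch '[{"linear":[0,0,0],"yaw":0},{"linear":[0,0,0],"yaw":0},{"linear":[0,0,0],"yaw":0},{"linear":[0,0,-8],"yaw":0.1},{"linear":[0,0,-20],"yaw":0.22},{"linear":[0,0,-30],"yaw":0.345},{"linear":[0,0,-30],"yaw":0.345}]' 50
python3 - <<'E'
from h import *
p=grab("wrist");cv2.imwrite("pics/h_wrist.png",p["frame"]);cv2.imwrite("pics/h_crop.png",cv2.resize(p["frame"][200:300,170:340],None,fx=4.5,fy=4.5,interpolation=cv2.INTER_CUBIC))
p=grab("scene");cv2.imwrite("pics/h_scene.png",cv2.resize(p["frame"][200:330,120:290],None,fx=4,fy=4))
E
```

```text
clock: 8.3
tool_pos: [0.4909, -0.3292, 0.0661]
tool_rot: [[-0.282, 0.959, 0.011], [0.959, 0.282, -0.007], [-0.01, 0.009, -1.0]]
ft_force: [-1.1, -0.7, 0.1]
width: 0.0501
```

View pics/h_crop.png

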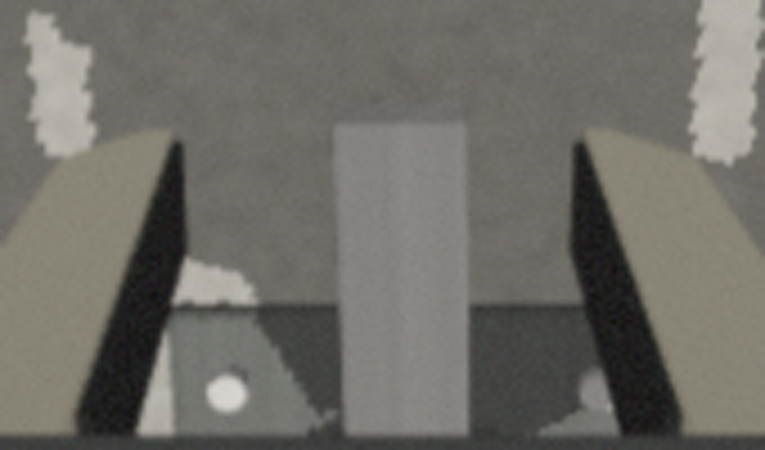

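View pics/h_scene.png

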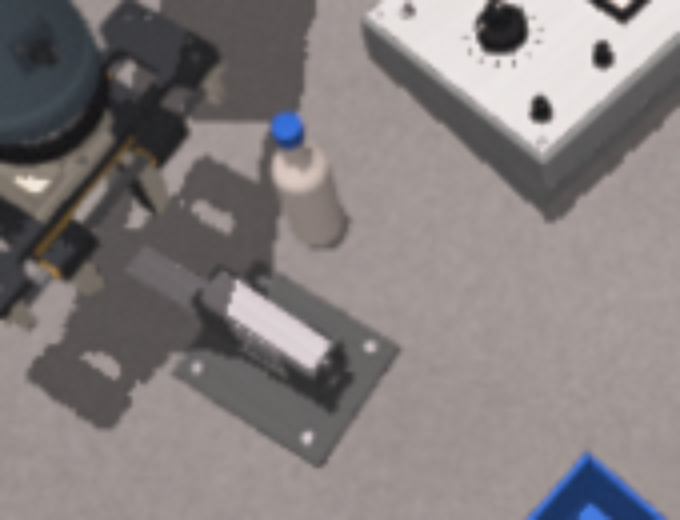

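```bash
python3 - <<'E'
from h import *
p=grab("wrist")
f=lambda a,z:atz(p,(a[0]/4.5+170-.4,a[1]/4.5+200-.4),z)
a=f((333,125),.04);b=f((466,123),.04);c=f((343,430),.04);d=f((468,430),.04)
e=(a+b)/2;print(a,b,e,np.linalg.norm(a-b),np.linalg.norm(c-d))
A=np.array([.96,.281,0])
print("axis",np.degrees(np.arctan2(*((c+d)/2-e)[1::-1])))
s=p["s"];print(totool(e+A*.006+[0,0,-.007],s), s["tool_pos"], (e-np.array([.5237,-.3155,.04]))@A)
E
```

```text
[ 0.49141463 -0.3367869   0.04      ] [ 0.4855006  -0.31831022  0.04      ] [ 0.48845761 -0.32754856  0.04      ] 0.01940009183116628 0.019618236921886665
axis 17.906737187052205
[ 1.52115383  4.37591739 31.66943602] [ 0.49015646 -0.32839215  0.06464686] -0.037218338086258
```

```bash
python3 -m inch '[{"linear":[1.5,7,8],"yaw":0},{"linear":[1.5,7.5,18],"yaw":0},{"linear":[1.5,7.5,27],"yaw":0},{"linear":[1.5,7.5,32],"yaw":0},{"linear":[1.5,7.5,32],"yaw":0}]' 50
python3 -m inch '[{"linear":[0,0,0],"yaw":0},{"linear":[0,0,0],"yaw":0},{"linear":[0,0,0],"yaw":0},{"linear":[0,0,0],"yaw":0},{"linear":[0,0,0],"yaw":0},{"linear":[0,0,0],"yaw":0}]' 5
python3 - <<'E'
from h import *
p=grab("wrist");cv2.imwrite("pics/i_wrist.png",p["frame"])
p=grab("scene");cv2.imwrite("pics/i_scene.png",cv2.resize(p["frame"][200:330,120:290],None,fx=4,fy=4))
E
```

```text
clock: 8.95
tool_pos: [0.4962, -0.3241, 0.0307]
tool_rot: [[-0.286, 0.958, 0.007], [0.958, 0.286, -0.003], [-0.005, 0.006, -1.0]]
ft_force: [-1.1, 0.8, -0.0]
width: 0.0502
clock: 9.55
tool_pos: [0.4963, -0.3242, 0.0311]
tool_rot: [[-0.286, 0.958, 0.007], [0.958, 0.286, -0.004], [-0.005, 0.006, -1.0]]
ft_force: [-0.2, 0.1, 1.0]
width: 0.0195
```

View pics/i_wrist.png

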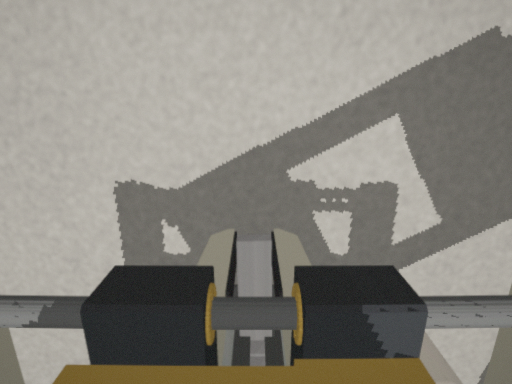

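View pics/i_scene.png

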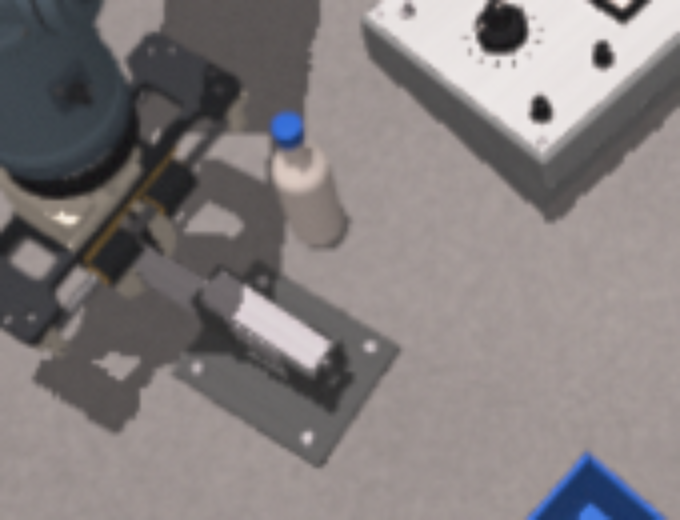

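```bash
python3 -m inch '[{"linear":[0,-3,0],"yaw":0},{"linear":[0,-7,0],"yaw":0},{"linear":[0,-11,0],"yaw":0},{"linear":[0,-15,0],"yaw":0},{"linear":[0,-19,0],"yaw":0},{"linear":[0,-23,-0.5],"yaw":0},{"linear":[0,-28,-1],"yaw":0},{"linear":[0,-34,-1.5],"yaw":0},{"linear":[0,-40,-2],"yaw":0},{"linear":[0,-42,-2],"yaw":0}]' 5
python3 - <<'E'
from h import *
p=grab("wrist");cv2.imwrite("pics/j_wrist.png",p["frame"])
p=grab("scene");cv2.imwrite("pics/j_scene.png",cv2.resize(p["frame"][200:330,120:290],None,fx=4,fy=4))
E
```

```text
clock: 10.65
tool_pos: [0.4552, -0.3363, 0.0327]
tool_rot: [[-0.285, 0.958, 0.007], [0.958, 0.285, -0.003], [-0.005, 0.005, -1.0]]
ft_force: [0.1, -0.5, -1.9]
width: 0.0198
```

View pics/j_wrist.png

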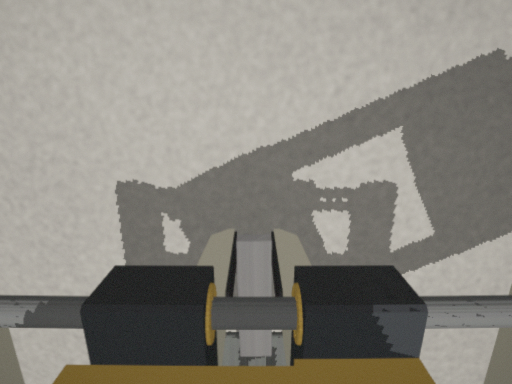

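View pics/j_scene.png

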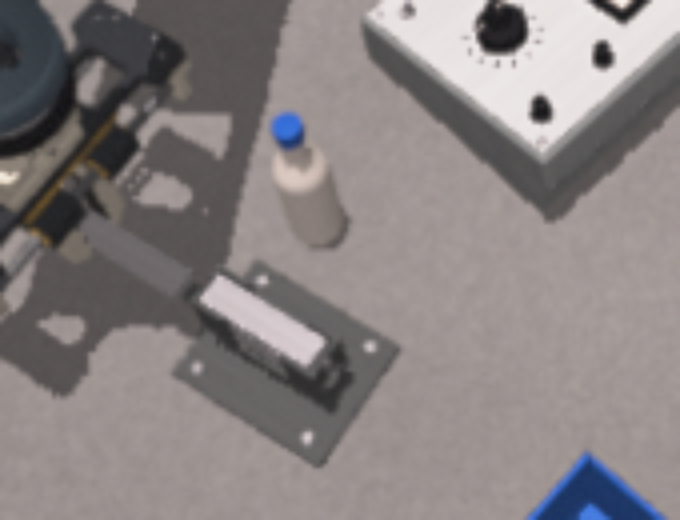

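```bash
python3 -m inch '[{"linear":[0,0,-20],"yaw":0},{"linear":[0,0,-55],"yaw":0},{"linear":[0,0,-95],"yaw":0},{"linear":[0,0,-130],"yaw":0},{"linear":[0,0,-150],"yaw":0},{"linear":[0,0,-157],"yaw":0}]' 5
python3 - <<'E'
from h import *
p=grab("top");cv2.imwrite("pics/k_top.png",cv2.resize(p["frame"][145:230,90:200],None,fx=7,fy=7,interpolation=cv2.INTER_CUBIC))
p=grab("wrist");cv2.imwrite("pics/k_wrist.png",p["frame"])
p=grab("scene");cv2.imwrite("pics/k_scene.png",cv2.resize(p["frame"][120:200,295:405],None,fx=7,fy=7,interpolation=cv2.INTER_CUBIC))
s=p["s"];print(totool([.53,.30,.19],s))
E
```

```text
clock: 11.35
tool_pos: [0.4556, -0.3367, 0.1927]
tool_rot: [[-0.285, 0.958, 0.011], [0.958, 0.286, -0.007], [-0.01, 0.008, -1.0]]
ft_force: [0.9, 0.2, -1.7]
width: 0.0195
[588.05795344 253.60933506  -1.93682392]
```

View pics/k_top.png

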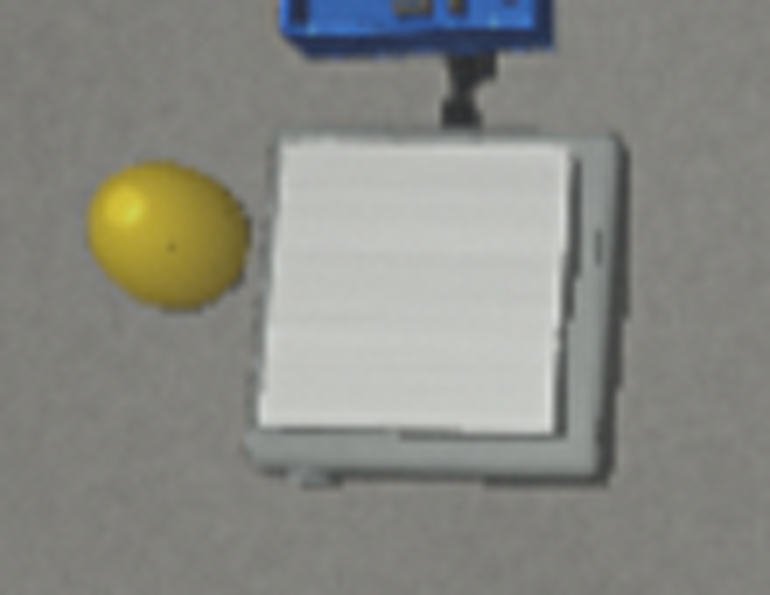

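View pics/k_scene.png

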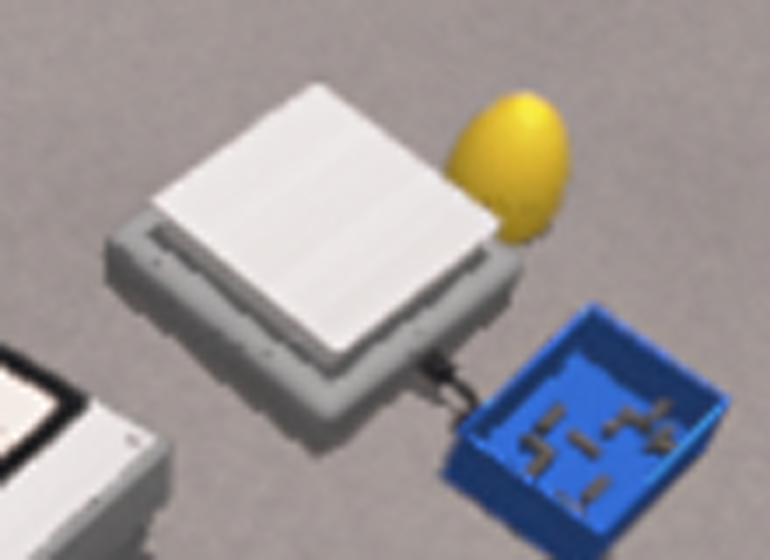

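View pics/k_wrist.png

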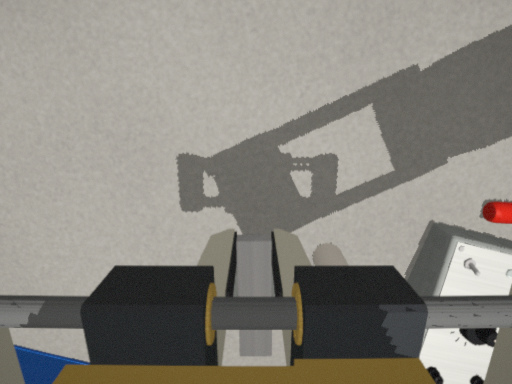

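```bash
python3 - <<'E'
from h import *
pt=grab("top");ps=grab("scene")
T=np.array([(283,143),(574,148),(553,434),(260,428)])/7+[90-.43,145-.43]
S=np.array([(318,85),(502,222),(340,352),(150,200)])/7+[295-.43,120-.43]
a=np.array([atz(pt,u,.054) for u in T]);b=np.array([atz(ps,u,.054) for u in S])
print(a.round(4),a.mean(0));print(b.round(4),b.mean(0))
ang=lambda v:np.degrees(np.arctan2(v[1],v[0]))
print(ang(a[0]-a[3]),ang(a[1]-a[2]),ang(a[0]-a[1])-90,ang(a[3]-a[2])-90)
for w in range(4):print(ang(b[(w+1)%4]-b[w]))
c,d=ray(pt,[0,0])
# bar ends in wrist
pw=grab("wrist")
z=pw["s"]["tool_pos"][2]+.004
for u in [(254,233),(256,356)]: print("bar",totool(atz(pw,u,z),pw["s"]))
E
```

```text
[[0.627  0.357  0.054 ]
 [0.6245 0.2465 0.054 ]
 [0.5149 0.25   0.054 ]
 [0.5177 0.359  0.054 ]] [0.57100626 0.30314404 0.054     ]
[[0.5168 0.3612 0.054 ]
 [0.6244 0.3593 0.054 ]
 [0.6227 0.2499 0.054 ]
 [0.5121 0.2523 0.054 ]] [0.5689944  0.30568939 0.054     ]
-1.0666514885820113 -1.8175474693935287 -1.3159890875369484 -1.4546519466945114
-1.0095708805444368
-90.92723261198041
178.72424659502923
87.50291617296311
bar [-1.38455261 -9.92022802 -4.040928  ]
bar [-0.07683449 76.19019985 -3.66046847]
```

```bash
python3 -m inch '[{"linear":[18,8,0],"yaw":0.01},{"linear":[47,21,0],"yaw":0.025},{"linear":[80,36,0],"yaw":0.04},{"linear":[112,50,0],"yaw":0.06},{"linear":[145,65,0],"yaw":0.077},{"linear":[177,80,0],"yaw":0.094},{"linear":[209,94,0],"yaw":0.11},{"linear":[242,109,0],"yaw":0.13},{"linear":[274,123,0],"yaw":0.146},{"linear":[307,138,0],"yaw":0.163}]' 5
python3 - <<'E'
from h import *
s=status.state();print(totool([.54,.305,.15],s),np.degrees(np.arctan2(s["tool_rot"][1,1],s["tool_rot"][0,1]))+1.4)
E
```

```text
clock: 12.65
tool_pos: [0.4978, 0.0001, 0.1866]
tool_rot: [[-0.125, 0.992, 0.003], [0.992, 0.125, -0.0], [-0.001, 0.003, -1.0]]
ft_force: [0.3, -0.2, -0.2]
width: 0.02
[297.25919546  79.87862162  36.61046535] 8.583583290821444
```

```bash
python3 -m inch '[{"linear":[35,10,0],"yaw":0.02},{"linear":[70,19,0],"yaw":0.04},{"linear":[105,28,0],"yaw":0.06},{"linear":[140,38,5],"yaw":0.08},{"linear":[175,47,10],"yaw":0.1},{"linear":[210,57,20],"yaw":0.12},{"linear":[245,66,30],"yaw":0.135},{"linear":[272,73,40],"yaw":0.145},{"linear":[290,78,50],"yaw":0.15},{"linear":[297,80,57],"yaw":0.15}]' 5
python3 - <<'E'
from h import *
p=grab("wrist");cv2.imwrite("pics/l_wrist.png",p["frame"])
s=p["s"];print(s["tool_pos"],totool([.54,.305,.06],s),np.degrees(np.arctan2(s["tool_rot"][1,1],s["tool_rot"][0,1]))+1.4)
p=grab("top");cv2.imwrite("pics/l_top.png",cv2.resize(p["frame"][145:230,90:200],None,fx=7,fy=7,interpolation=cv2.INTER_CUBIC))
p=grab("scene");cv2.imwrite("pics/l_scene.png",cv2.resize(p["frame"][120:200,295:405],None,fx=7,fy=7,interpolation=cv2.INTER_CUBIC))
E
```

```text
clock: 13.65
tool_pos: [0.5391, 0.3063, 0.1271]
tool_rot: [[0.023, 1.0, -0.001], [1.0, -0.023, -0.001], [-0.001, -0.0, -1.0]]
ft_force: [-0.3, -0.2, -1.1]
width: 0.0197
[0.53909177 0.30629893 0.12710211] [-1.20577597  0.97010275 67.10298633] 0.0982516701164784
```

View pics/l_wrist.png

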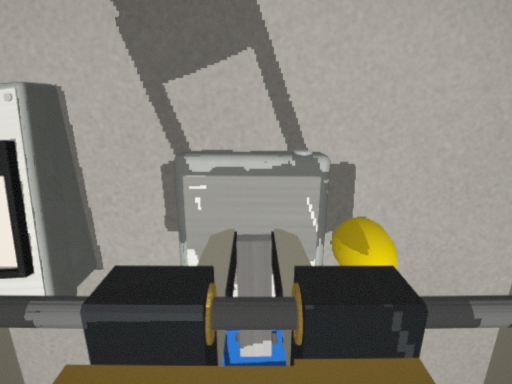

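View pics/l_scene.png

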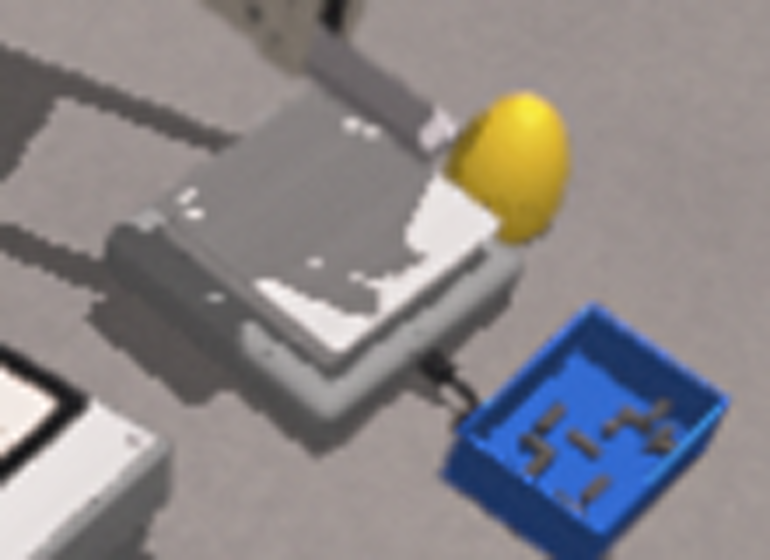

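```bash
python3 -m inch '[{"linear":[-1,1,15],"yaw":0},{"linear":[-1,1,32],"yaw":0},{"linear":[-1,1,47],"yaw":0},{"linear":[-1,1,57],"yaw":0},{"linear":[-1,1,64],"yaw":0},{"linear":[-1,1,68],"yaw":0},{"linear":[-1,1,68],"yaw":0}]' 5
python3 - <<'E'
from h import *
p=grab("scene");cv2.imwrite("pics/m_scene.png",cv2.resize(p["frame"][120:200,295:405],None,fx=7,fy=7,interpolation=cv2.INTER_CUBIC))
s=p["s"];print(s["tool_pos"],s["ft_force"])
for i in range(4): s=status.state(); print(s["tool_pos"][2],s["ft_force"][2])
E
```

```text
clock: 14.5
tool_pos: [0.5404, 0.3027, 0.0601]
tool_rot: [[0.024, 1.0, -0.0], [1.0, -0.024, -0.002], [-0.002, -0.0, -1.0]]
ft_force: [0.1, -0.2, -1.0]
width: 0.0195
[0.54038335 0.30273983 0.06009751] [ 0.06460677 -0.15891049 -1.02630442]
0.060496357102750684 -1.4515289816275412
0.060496357102750684 -1.4515289816275412
0.060496357102750684 -1.4515289816275412
0.060496357102750684 -1.4515289816275412
```

View pics/m_scene.png

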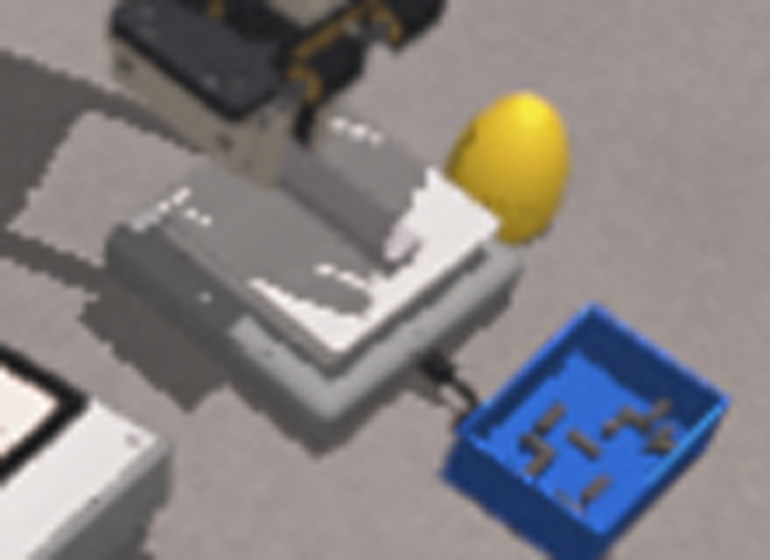

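```bash
python3 -m inch '[{"linear":[0,0,2],"yaw":0},{"linear":[0,0,4],"yaw":0},{"linear":[0,0,5.5],"yaw":0},{"linear":[0,0,6.5],"yaw":0},{"linear":[0,0,6.5],"yaw":0}]' 5
python3 - <<'E'
from h import *
p=grab("scene");cv2.imwrite("pics/n_scene.png",cv2.resize(p["frame"][140:240,200:330],None,fx=6,fy=6,interpolation=cv2.INTER_CUBIC))
s=p["s"];print(s["tool_pos"],s["ft_force"])
p=grab("wrist");cv2.imwrite("pics/n_wrist.png",p["frame"]);s=p["s"];print(s["tool_pos"],s["ft_force"])
E
```

```text
clock: 15.05
tool_pos: [0.5408, 0.303, 0.054]
tool_rot: [[0.024, 1.0, 0.001], [1.0, -0.024, -0.002], [-0.002, 0.001, -1.0]]
ft_force: [0.1, 0.9, -1.3]
width: 0.0196
[0.54076215 0.3030256  0.05402866] [ 0.12056937  0.90191239 -1.30326472]
[0.5407115  0.30302048 0.05409637] [ 0.6030432  -0.47952653 -0.17806172]
```

View pics/n_scene.png

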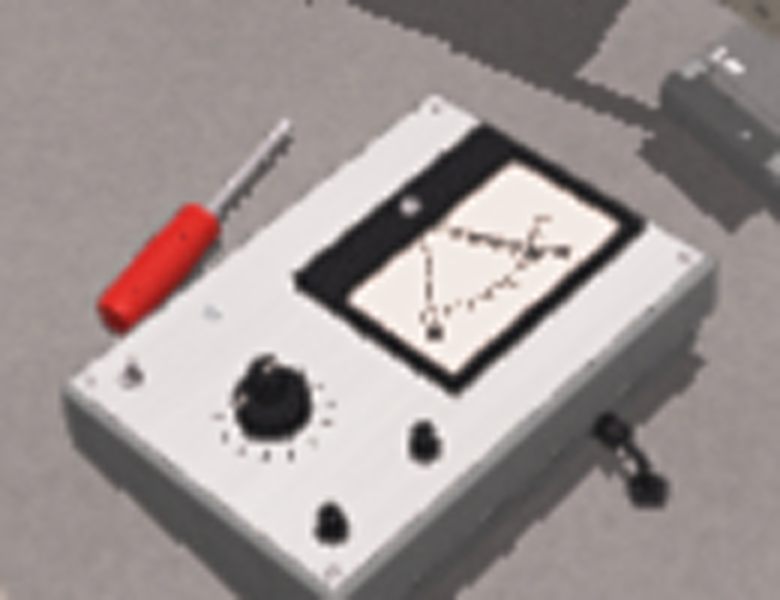

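View pics/n_wrist.png

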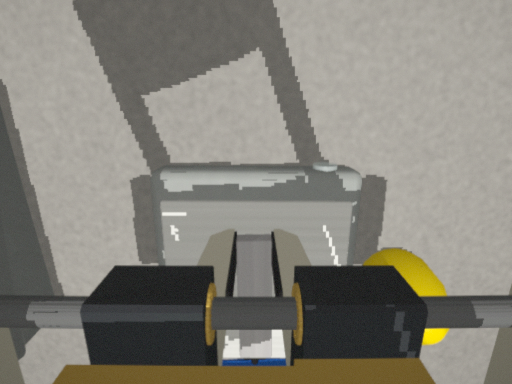

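```bash
python3 -m inch '[{"linear":[0,0,1],"yaw":0},{"linear":[0,0,1],"yaw":0}]' 5
python3 - <<'E'
from h import *
p=grab("scene");cv2.imwrite("pics/o_scene.png",cv2.resize(p["frame"][150:215,240:320],None,fx=9,fy=9,interpolation=cv2.INTER_CUBIC))
p=grab("top");cv2.imwrite("pics/o_top.png",cv2.resize(p["frame"][155:240,205:315],None,fx=7,fy=7,interpolation=cv2.INTER_CUBIC))
E
```

```text
clock: 15.35
tool_pos: [0.5407, 0.303, 0.0531]
tool_rot: [[0.024, 1.0, 0.001], [1.0, -0.024, -0.002], [-0.002, 0.001, -1.0]]
ft_force: [-0.1, -0.9, -0.2]
width: 0.0196
```

View pics/o_scene.png

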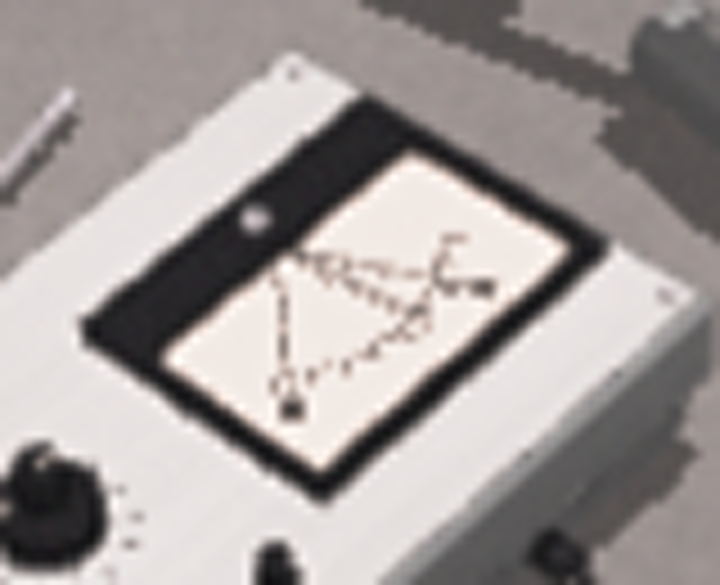

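View pics/o_top.png

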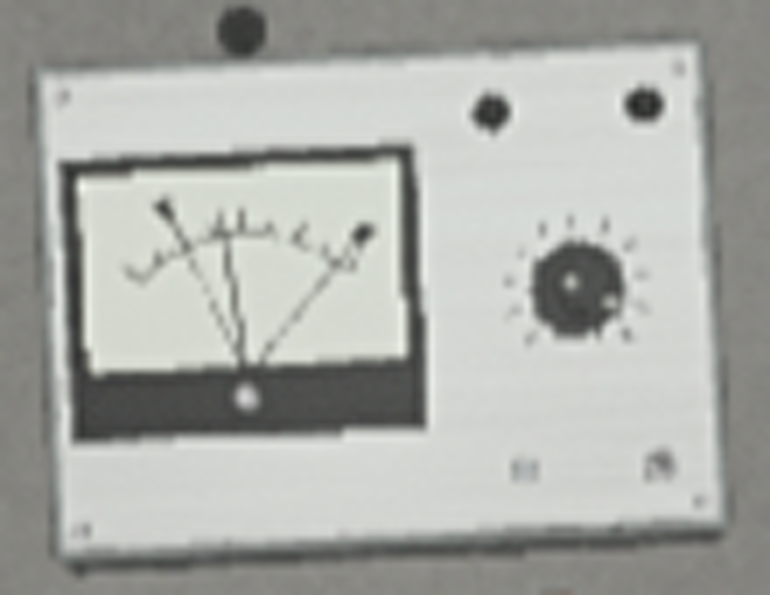

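```bash
python3 -m inch '[{"linear":[0,0,0],"yaw":0},{"linear":[0,0,0],"yaw":0},{"linear":[0,0,0],"yaw":0}]' 36
python3 -m inch '[{"linear":[0,0,-6],"yaw":0},{"linear":[0,0,-18],"yaw":0},{"linear":[0,0,-40],"yaw":0},{"linear":[0,0,-75],"yaw":0},{"linear":[0,0,-115],"yaw":0},{"linear":[0,0,-135],"yaw":0}]' 36
python3 - <<'E'
from h import *
p=grab("wrist");cv2.imwrite("pics/p_wrist.png",p["frame"])
p=grab("scene");cv2.imwrite("pics/p_scene.png",cv2.resize(p["frame"][120:200,295:405],None,fx=7,fy=7,interpolation=cv2.INTER_CUBIC))
p=grab("top");cv2.imwrite("pics/p_top.png",cv2.resize(p["frame"][155:240,205:315],None,fx=7,fy=7,interpolation=cv2.INTER_CUBIC))
E
```

```text
clock: 15.75
tool_pos: [0.5408, 0.3031, 0.0532]
tool_rot: [[0.024, 1.0, 0.001], [1.0, -0.024, -0.001], [-0.001, 0.001, -1.0]]
ft_force: [0.4, -0.1, -0.4]
width: 0.0351
clock: 16.35
tool_pos: [0.5423, 0.3038, 0.1935]
tool_rot: [[0.024, 1.0, 0.007], [1.0, -0.024, 0.001], [0.001, 0.007, -1.0]]
ft_force: [-0.5, 0.9, 0.6]
width: 0.0358
```

View pics/p_scene.png

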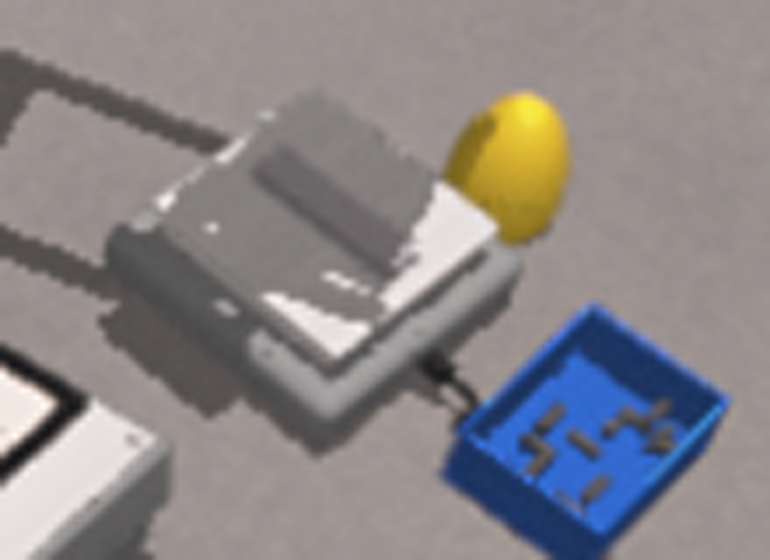

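View pics/p_wrist.png

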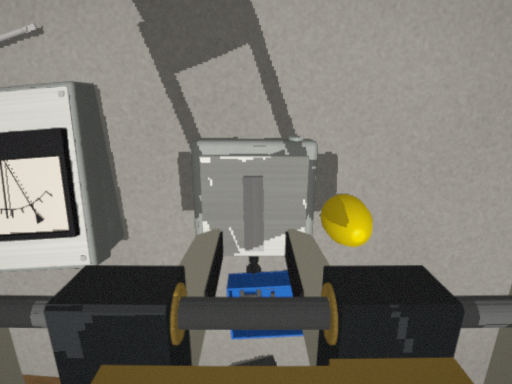

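View pics/p_top.png

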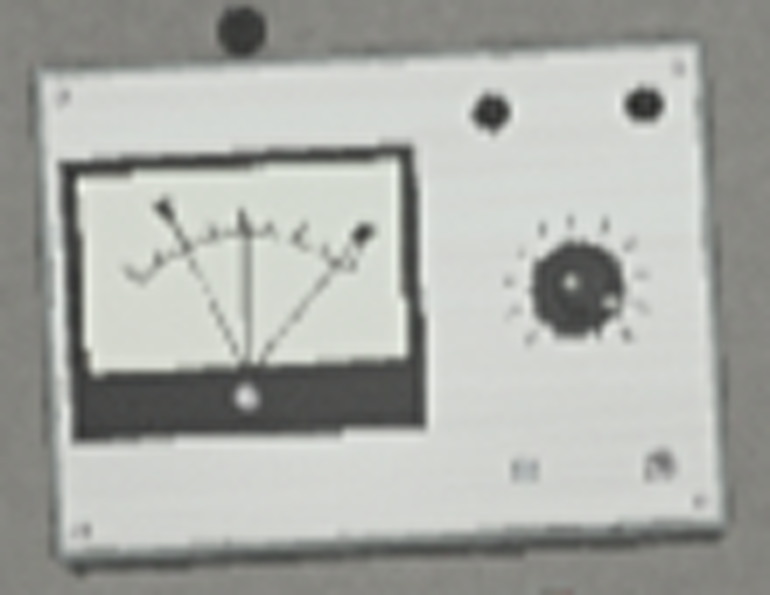

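```bash
cat > con.py <<'E'
from h import *
from scipy.optimize import least_squares
TH=np.deg2rad(10)
def fit(p,px):
    C=np.array([(90,125,84),(90,-125,84),(-90,-125,52),(-90,125,52)])/1000.
    def X(q):
        c,s=np.cos(q[2]),np.sin(q[2]); return C@np.array([[c,-s,0],[s,c,0],[0,0,1]]).T+[q[0],q[1],0]
    f=lambda q:np.concatenate([proj(p,x)-u for x,u in zip(X(q),px)])
    r=least_squares(f,[.53,.016,0]);return r.x,r.fun
def frame(q):
    c,s=np.cos(q[2]),np.sin(q[2]); Rz=np.array([[c,-s,0],[s,c,0],[0,0,1]])
    t=np.arctan2(32,180)
    Rp=Rz@np.array([[np.cos(t),0,-np.sin(t)],[0,1,0],[np.sin(t),0,np.cos(t)]])
    return Rp,np.array([q[0],q[1],.068])
def onpanel(p,uv,q,h=0):
    R,o=frame(q);c,d=ray(p,uv);n=R[:,2];o2=o+n*h
    X=c+d*((o2-c)@n)/(d@n);return X,R.T@(X-o)
E
python3 - <<'E'
from con import *
p=grab("top")
px=np.array([(40,70),(698,42),(725,525),(60,555)])/7+[204.6,154.6]
q,e=fit(p,px);print(q,np.degrees(q[2]),e.round(2))
np.save("q.npy",q)
g=lambda u,h=0:onpanel(p,np.array(u)/7+[204.6,154.6],q,h)
o=g((247,397),.003)[1]
for n,u in [("low",(163,207)),("needle",(246,215)),("up",(364,232))]:
    v=g(u,.003)[1]-o;print(n,v.round(4),"angle right",np.arctan2(-v[1],v[0]))
print("pivot",o)
for h in (.032,.015):print("knob",g((572,283),h),"mark",g((611,301),h))
print(g((578,290),.0))
E
```

```text
[0.5363399  0.01484868 0.04140485] 2.372323006391621 [-1.33 -0.78  1.46 -1.15  1.07  0.77 -1.21  0.96]
low [ 0.071   0.0277 -0.    ] angle right -0.3724405192378651
needle [ 0.0666 -0.0026  0.    ] angle right 0.038458517138966794
up [ 0.0584 -0.0455  0.    ] angle right 0.6618310045245365
pivot [-0.03436121  0.05065156  0.003     ]
knob (array([ 0.53518795, -0.05367141,  0.09979291]), array([ 0.00163916, -0.06841369,  0.032     ])) mark (array([ 0.52881473, -0.06755491,  0.09855869]), array([-0.00541214, -0.08202148,  0.032     ]))
knob (array([ 0.5383682 , -0.05461375,  0.08308431]), array([ 0.00180465, -0.06948686,  0.015     ])) mark (array([ 0.53189274, -0.06871994,  0.0818303 ]), array([-0.00535975, -0.08331292,  0.015     ]))
(array([ 0.53863225, -0.05763553,  0.06787379]), array([-7.21090361e-04, -7.25169748e-02,  2.12792042e-16]))
```

```bash
python3 -m inch '[{"linear":[-50,0,0],"yaw":-0.08},{"linear":[-100,1,0],"yaw":-0.16},{"linear":[-150,1,0],"yaw":-0.24},{"linear":[-200,2,0],"yaw":-0.32},{"linear":[-250,2,0],"yaw":-0.4},{"linear":[-300,3,0],"yaw":-0.48},{"linear":[-340,3,0],"yaw":-0.56},{"linear":[-359,3,0],"yaw":-0.64},{"linear":[-359,3,0],"yaw":-0.64},{"linear":[-359,3,0],"yaw":-0.64}]' 50
python3 - <<'E'
from h import *
p=grab("wrist");cv2.imwrite("pics/q_wrist.png",p["frame"])
np.save("q_pose.npy",np.c_[p["s"]["tool_rot"],p["s"]["tool_pos"]])
for t in ["knob_top","ring_mark"]:
    for k in spotter.spot_point(p,t)[:1]: print(t,k, atz(p,k["centre"],.0998))
E
```

```text
clock: 17.55
tool_pos: [0.5341, -0.0554, 0.1877]
tool_rot: [[-0.575, 0.818, -0.001], [0.818, 0.575, 0.0], [0.001, -0.001, -1.0]]
ft_force: [0.2, -0.3, -0.8]
width: 0.0499
knob_top {'centre': [252.5, 197.7], 'confidence': 0.73} [ 0.5329635  -0.05869223  0.0998    ]
ring_mark {'centre': [241.3, 177.5], 'confidence': 0.89} [ 0.5239098  -0.07645506  0.0998    ]
```

View pics/q_wrist.png

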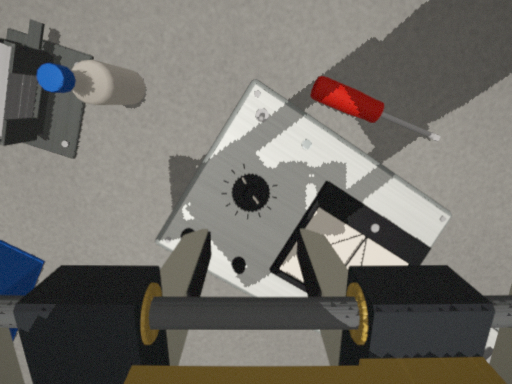

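```bash
python3 - <<'E'
import cv2
i=cv2.imread("pics/q_wrist.png")[155:235,210:295]
cv2.imwrite("pics/q_crop.png",cv2.resize(i,None,fx=8,fy=7.5,interpolation=cv2.INTER_CUBIC))
E
```

```text
(no output)
```

View pics/q_crop.png

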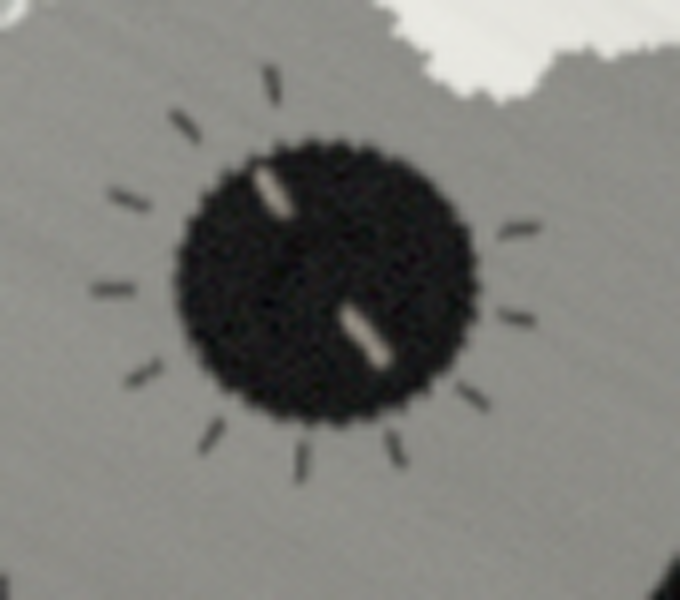

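```bash
python3 - <<'E'
from con import *
p=grab("wrist");q=np.load("q.npy");R,o=frame(q)
def line(h,uv):return onpanel(p,np.array(uv)/[8,7.5]+[210-.45,155-.45],q,h)[0]
ring=line(.015,(328,282));print("ring",ring,"->knob",ring+R[:,2]*.017)
a=line(.032,(343,306));b=line(.032,(388,362));print("knob c",a,"edge",b,np.linalg.norm(a-b)); d=(b-a)/np.linalg.norm(b-a);print("centre from edge",b-.008*d)
tc=line(0.0,(318,282));print("ticks",tc)
print(R.T@(ring-o),R.T@(a-o))
s=p["s"];print(s["tool_pos"])
E
```

```text
ring [ 0.53507823 -0.05894491  0.08246806] ->knob [ 0.53210521 -0.05906808  0.09920562]
knob c [ 0.53240235 -0.05864439  0.09926152] edge [ 0.53494333 -0.05094073  0.09976955] 0.00812780117132013
centre from edge [ 0.53244231 -0.05852326  0.09926951]
ticks [ 0.53928032 -0.05764268  0.06798885]
[-0.00171613 -0.07367812  0.015     ] [-0.00139677 -0.0732671   0.032     ]
[ 0.53470872 -0.05428974  0.1885603 ]
```

```bash
python3 - <<'E'
from h import *
s=status.state();print(s["tool_pos"],totool([.5331,-.0588,.0905],s))
E
```

```text
[ 0.53485271 -0.05430924  0.1887965 ] [-2.53016169 -4.0869123  98.29718318]
```

```bash
python3 -m inch '[{"linear":[-2.5,-4,20],"yaw":0},{"linear":[-2.5,-4,45],"yaw":0},{"linear":[-2.5,-4,65],"yaw":0},{"linear":[-2.5,-4,72],"yaw":0},{"linear":[-2.5,-4,72],"yaw":0}]' 40
python3 - <<'E'
from con import *
p=grab("wrist");cv2.imwrite("pics/r_wrist.png",p["frame"])
s=p["s"];print(s["tool_pos"],totool([.5331,-.0588,.0905],s))
cv2.imwrite("pics/r_crop.png",cv2.resize(p["frame"][150:300,170:350],None,fx=4,fy=4,interpolation=cv2.INTER_CUBIC))
E
```

```text
clock: 18.25
tool_pos: [0.5325, -0.0577, 0.116]
tool_rot: [[-0.579, 0.815, -0.001], [0.815, 0.579, 0.0], [0.001, -0.001, -1.0]]
ft_force: [0.2, -0.2, 0.4]
width: 0.0399
[ 0.5325073  -0.05769752  0.11597364] [-1.25689966 -0.13841094 25.47301003]
```

View pics/r_crop.png

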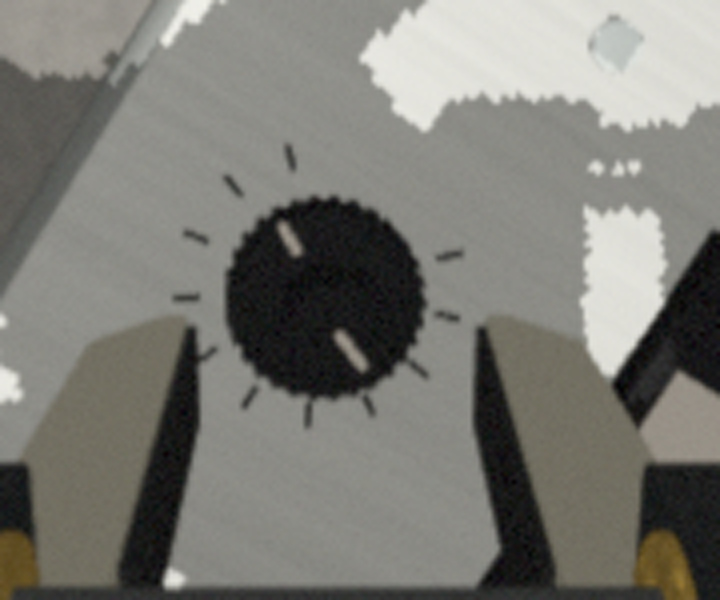

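```bash
python3 - <<'E'
from con import *
p=grab("wrist");q=np.load("q.npy");R,o=frame(q)
L=lambda h,uv:onpanel(p,np.array(uv)/4+[170-.4,150-.4],q,h)[0]
ring=L(.015,(326,298));print(ring+R[:,2]*.017)
a=L(.032,(337,331));b=L(.032,(368,371));d=(b-a);print(a,b,np.linalg.norm(d),b-.008*d/np.linalg.norm(d))
c=b-.008*d/np.linalg.norm(d)+[.0008,0,0];print(c,totool([c[0],c[1],.0905],p["s"]))
E
```

```text
[ 0.53183149 -0.0606638   0.09914526]
[ 0.5327256  -0.05966792  0.0993114 ] [ 0.53531585 -0.05173968  0.09982984] 0.008356749592979473 [ 0.53283618 -0.05932947  0.09933354]
[ 0.53363618 -0.05932947  0.09933354] [-1.15855076 -0.40971272 26.473255  ]
```

```bash
python3 -m inch '[{"linear":[-1.2,-0.4,10],"yaw":0},{"linear":[-1.2,-0.4,19],"yaw":0},{"linear":[-1.2,-0.4,25.5],"yaw":0},{"linear":[-1.2,-0.4,25.5],"yaw":0}]' 40
python3 - <<'E'
from con import *
p=grab("wrist");cv2.imwrite("pics/s_wrist.png",p["frame"])
s=p["s"];print(s["tool_pos"])
p=grab("scene");cv2.imwrite("pics/s_scene.png",cv2.resize(p["frame"][140:240,200:330],None,fx=6,fy=6,interpolation=cv2.INTER_CUBIC))
E
```

```text
clock: 18.75
tool_pos: [0.5333, -0.0594, 0.0908]
tool_rot: [[-0.579, 0.815, 0.0], [0.815, 0.579, -0.0], [-0.0, -0.0, -1.0]]
ft_force: [0.5, -0.2, 0.1]
width: 0.04
[ 0.5332563  -0.05940772  0.09082691]
```

View pics/s_scene.png

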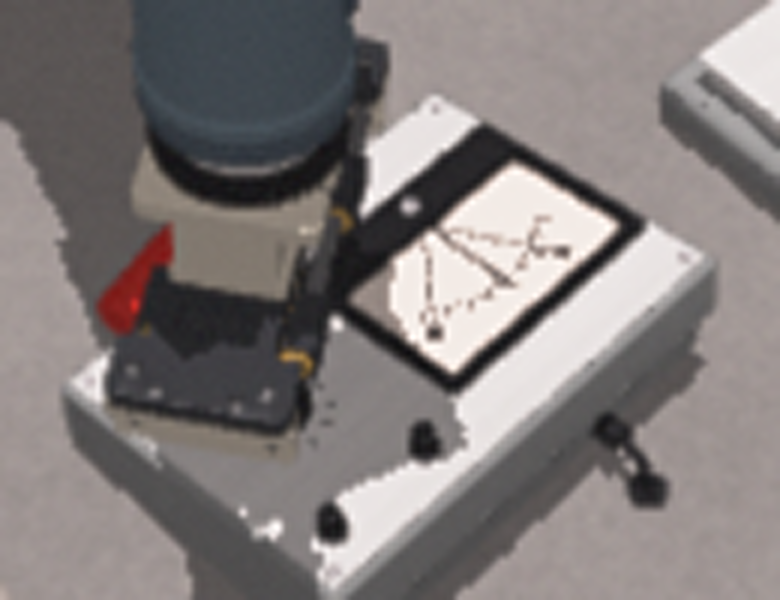

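View pics/s_wrist.png

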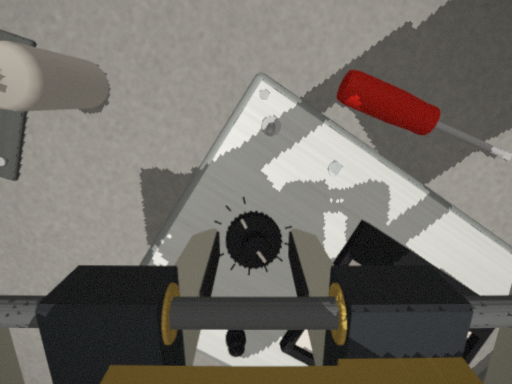

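```bash
python3 -m inch '[{"linear":[0,0,0],"yaw":0},{"linear":[0,0,0],"yaw":0},{"linear":[0,0,0],"yaw":0},{"linear":[0,0,0],"yaw":0},{"linear":[0,0,0],"yaw":0}]' 8
python3 - <<'E'
from con import *
p=grab("wrist");cv2.imwrite("pics/t_wrist.png",p["frame"])
s=p["s"];print(s["tool_pos"],s["ft_force"],s["wrist_torque"])
p=grab("scene");cv2.imwrite("pics/t_scene.png",cv2.resize(p["frame"][155:205,245:310],None,fx=12,fy=12,interpolation=cv2.INTER_CUBIC))
E
```

```text
clock: 19.35
tool_pos: [0.5328, -0.058, 0.0919]
tool_rot: [[-0.579, 0.815, -0.001], [0.815, 0.579, 0.002], [0.002, 0.001, -1.0]]
ft_force: [-2.8, 5.7, 4.2]
width: 0.0148
[ 0.53282014 -0.05803336  0.09189933] [-2.75351107  5.6881709   4.19603308] [1.01866691 0.59589209 0.02901978]
```

View pics/t_wrist.png

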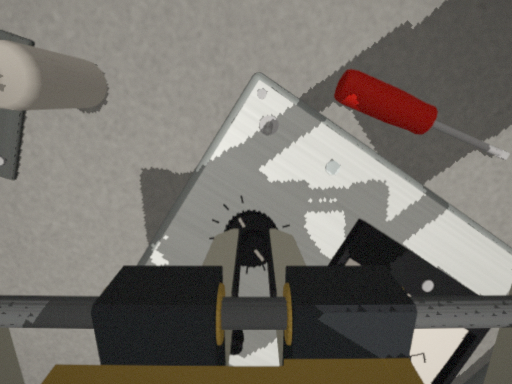

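View pics/t_scene.png

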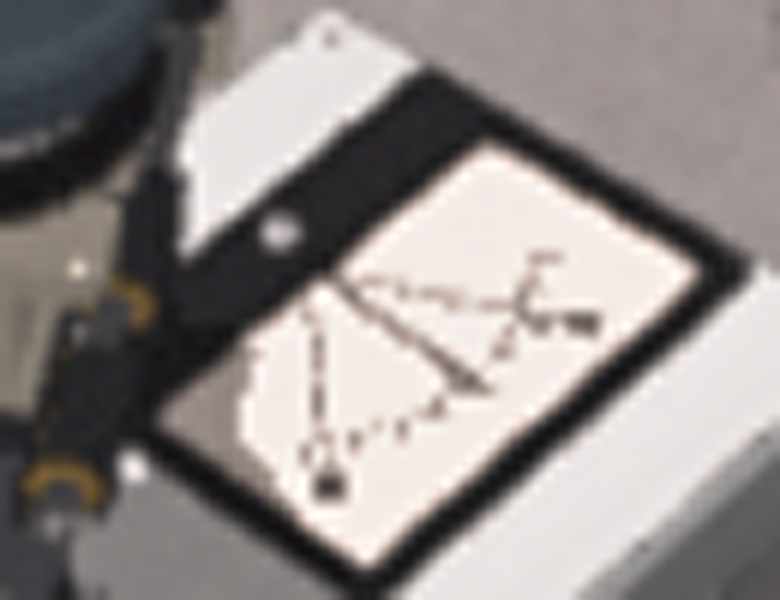

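```bash
python3 - <<'E'
from con import *
p=grab("top");q=np.load("q.npy")
g=lambda u,h=.003:onpanel(p,np.array(u)/7+[204.6,154.6],q,h)[1]
o=g((247,374))
for n,u in [("low",(163,207)),("needle",(246,215)),("up",(364,232))]:
    v=g(u)-o;print(n,np.linalg.norm(v),"angle right",np.arctan2(-v[1],v[0]))
p=grab("scene")
g=lambda u,h=.003:onpanel(p,np.array(u)/12+[244.55,154.55],q,h)[1]
o2=g((322,268));print(o,o2)
for n,u in [("low",(590,323)),("needle",(480,386)),("up",(330,485))]:
    for oo in (o,o2):
        v=g(u)-oo;print(n,np.linalg.norm(v),"angle right",np.arctan2(-v[1],v[0]))
E
```

```text
low 0.06856869862229596 angle right -0.42209292260523645
needle 0.05827650469573672 angle right 0.037663121997443504
up 0.0674016338514313 angle right 0.7342080864744325
[-0.02595554  0.05028174  0.003     ] [-0.02842292  0.05542668  0.003     ]
low 0.06650878337532456 angle right -0.5030222040494986
low 0.06643500872253068 angle right -0.4171622681337609
needle 0.05188265281449101 angle right -0.02800384409934561
needle 0.05445501073328973 angle right 0.06785510962367337
up 0.06244238366659451 angle right 0.7416364244300692
up 0.06777051383642188 angle right 0.7730267216663544
```

```bash
python3 -m inch '[{"linear":[0,0,0],"yaw":0.1},{"linear":[0,0,0],"yaw":0.2},{"linear":[0,0,0],"yaw":0.3},{"linear":[0,0,0],"yaw":0.4},{"linear":[0,0,0],"yaw":0.5}]'
python3 - <<'E'
from con import *
s=status.state();print(s["ft_force"],s["wrist_torque"])
p=grab("scene");cv2.imwrite("pics/u_scene.png",cv2.resize(p["frame"][155:205,245:310],None,fx=12,fy=12,interpolation=cv2.INTER_CUBIC))
E
```

```text
clock: 20.05
tool_pos: [0.5324, -0.0576, 0.0927]
tool_rot: [[-0.113, 0.994, -0.001], [0.994, 0.113, 0.002], [0.002, -0.001, -1.0]]
ft_force: [-2.9, 2.2, 7.7]
width: 0.0147
[-2.92693476  2.21499791  7.6584295 ] [0.35726884 0.56320979 0.0354892 ]
```

View pics/u_scene.png

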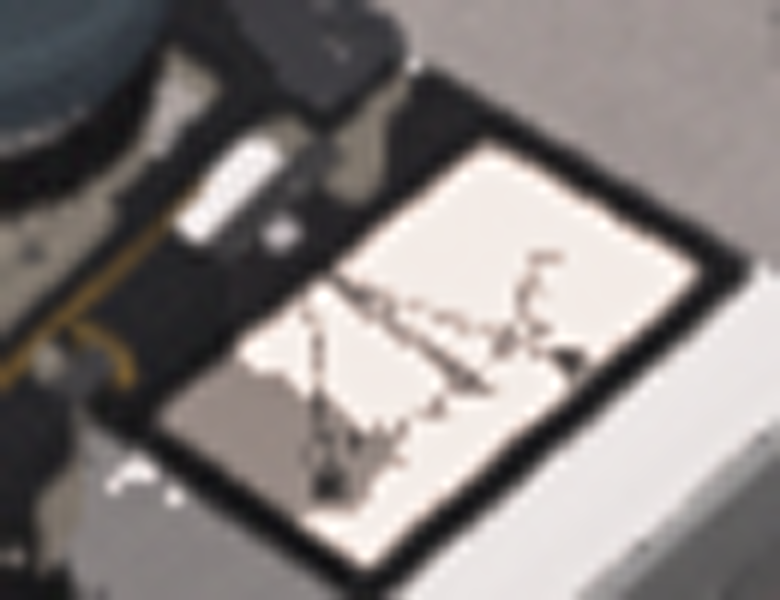

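```bash
python3 -m inch '[{"linear":[0,0,0.5],"yaw":0.1},{"linear":[0,0,0.5],"yaw":0.2},{"linear":[0,0,0.5],"yaw":0.3},{"linear":[0,0,0.5],"yaw":0.4},{"linear":[0,0,0.5],"yaw":0.5},{"linear":[0,0,0.5],"yaw":0.6},{"linear":[0,0,0.5],"yaw":0.7},{"linear":[0,0,0.5],"yaw":0.75},{"linear":[0,0,0.5],"yaw":0.75}]'
python3 - <<'E'
from con import *
s=status.state();print(s["ft_force"],s["wrist_torque"])
p=grab("scene");cv2.imwrite("pics/v_scene.png",cv2.resize(p["frame"][155:205,245:310],None,fx=12,fy=12,interpolation=cv2.INTER_CUBIC))
E
```

```text
clock: 21.0
tool_pos: [0.5327, -0.0569, 0.0937]
tool_rot: [[0.6, 0.8, 0.0], [0.8, -0.6, 0.003], [0.002, -0.002, -1.0]]
ft_force: [-3.5, 3.3, 10.5]
width: 0.0144
[-3.54565171  3.29297126 10.536313  ] [0.51665914 0.54462505 0.01008583]
```

View pics/v_scene.png

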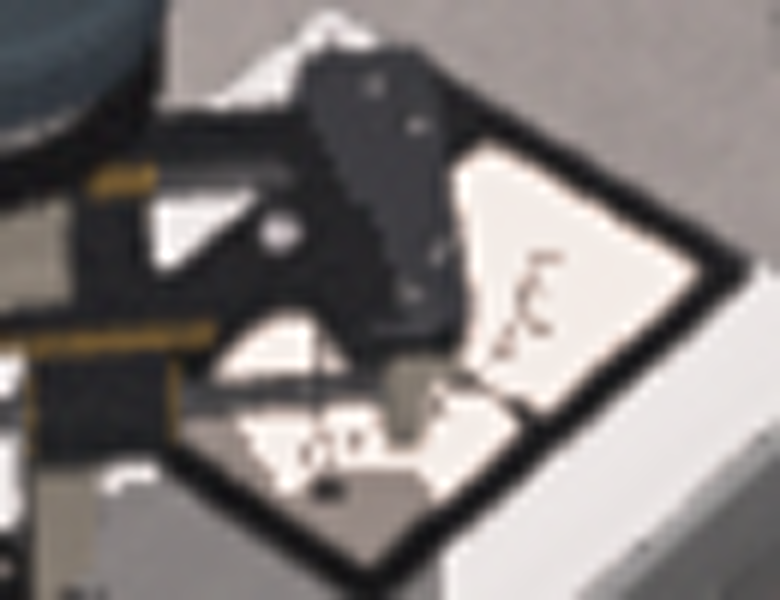

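```bash
python3 -m inch '[{"linear":[0,0,0],"yaw":0},{"linear":[0,0,0],"yaw":0},{"linear":[0,0,0],"yaw":0},{"linear":[0,0,-20],"yaw":0},{"linear":[0,0,-50],"yaw":0},{"linear":[0,0,-80],"yaw":0},{"linear":[0,0,-100],"yaw":0}]' 40
python3 - <<'E'
from con import *
s=status.state();print(totool([.45,.05,.19],s))
p=grab("scene");cv2.imwrite("pics/w_scene.png",cv2.resize(p["frame"][150:220,230:320],None,fx=8.5,fy=8.5,interpolation=cv2.INTER_CUBIC))
p=grab("wrist");cv2.imwrite("pics/w_wrist.png",p["frame"])
p=grab("top");cv2.imwrite("pics/w_top.png",p["frame"])
E
```

```text
clock: 21.75
tool_pos: [0.5332, -0.0575, 0.1956]
tool_rot: [[0.599, 0.801, 0.002], [0.801, -0.599, 0.002], [0.003, 0.0, -1.0]]
ft_force: [0.4, -0.6, -0.7]
width: 0.0401
[  36.23671692 -131.03649319    5.68037086]
```

View pics/w_scene.png

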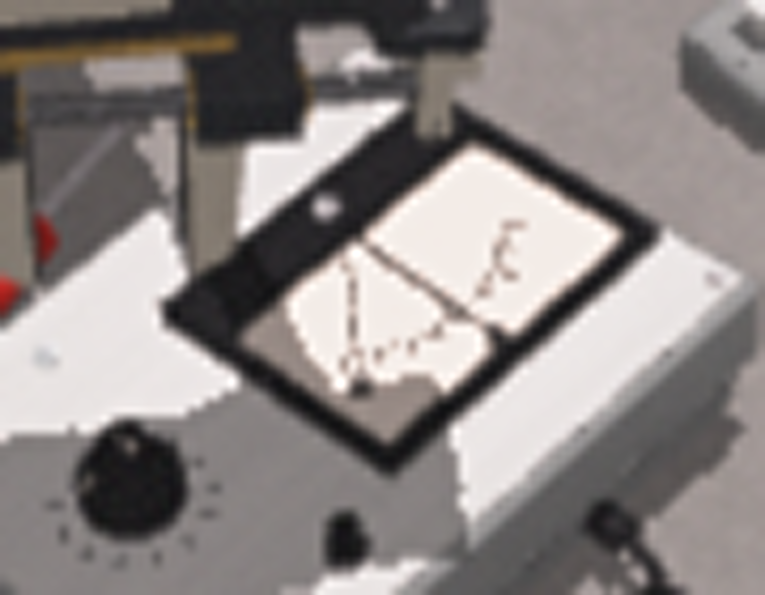

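View pics/w_wrist.png

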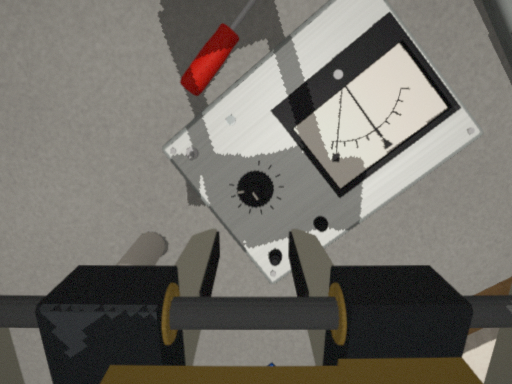

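View pics/w_top.png

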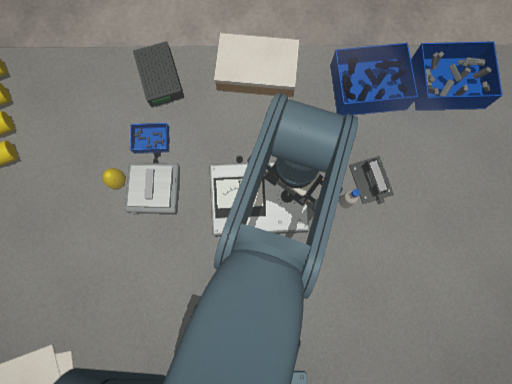

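```bash
python3 -m inch '[{"linear":[40,-27,0],"yaw":0},{"linear":[75,-50,10],"yaw":0},{"linear":[102,-67,20],"yaw":0},{"linear":[102,-67,25],"yaw":0},{"linear":[102,-67,25],"yaw":0}]' 40
python3 - <<'E'
from con import *
p=grab("wrist");cv2.imwrite("pics/x_wrist.png",p["frame"])
cv2.imwrite("pics/x_crop.png",cv2.resize(p["frame"][110:250,160:350],None,fx=4.2,fy=4.2,interpolation=cv2.INTER_CUBIC))
E
```

```text
clock: 22.4
tool_pos: [0.5394, 0.0648, 0.1674]
tool_rot: [[0.597, 0.802, -0.002], [0.802, -0.597, 0.002], [0.0, -0.002, -1.0]]
ft_force: [-0.4, 0.1, 0.4]
width: 0.0397
```

View pics/x_crop.png

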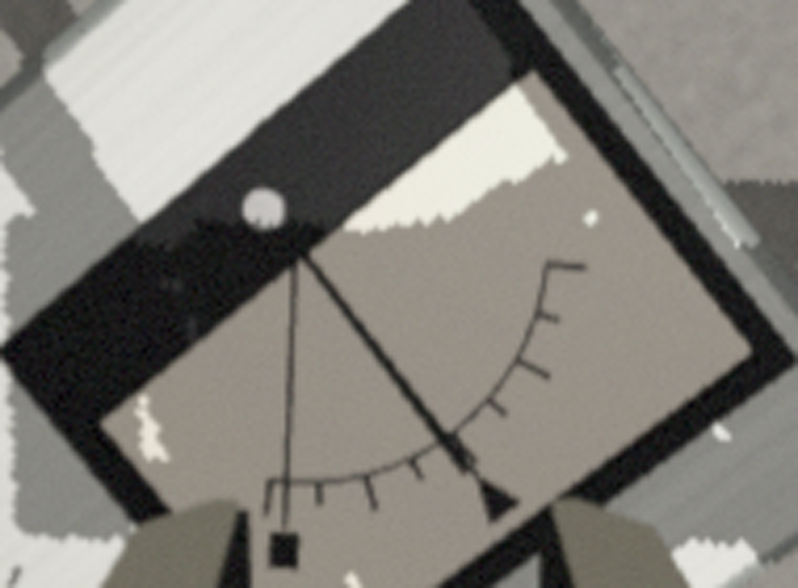

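```bash
python3 - <<'E'
import cv2
i=cv2.imread("pics/w_wrist.png")[150:230,215:300]
cv2.imwrite("pics/w_crop.png",cv2.resize(i,None,fx=8,fy=7.5,interpolation=cv2.INTER_CUBIC))
E
```

```text
(no output)
```

View pics/w_crop.png

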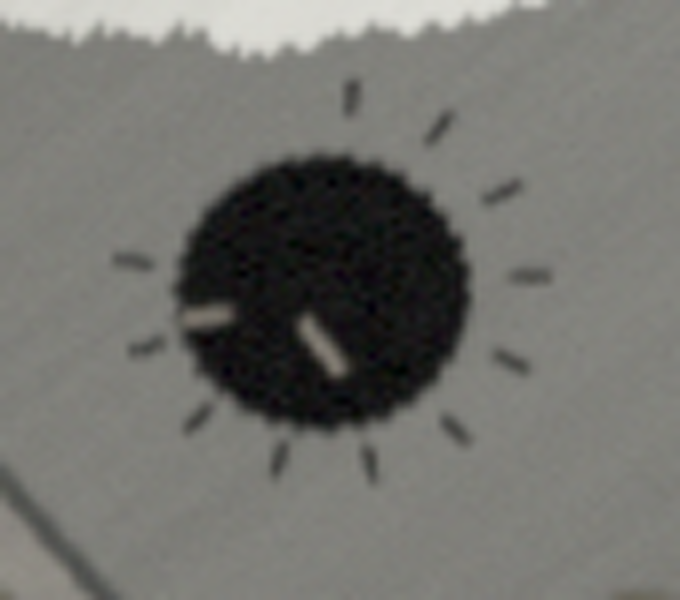

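```bash
python3 - <<'E'
from con import *
p=grab("wrist");q=np.load("q.npy");R,o=frame(q)
P0=np.load("q_pose.npy")
P1=np.c_[np.array([[0.599,0.801,0.002],[0.801,-0.599,0.002],[0.003,0,-1]]),[0.5332,-0.0575,0.1956]]
for P,off,c,m,k in [(P0,(210,155),(328,282),(260,172),None),(P1,(215,150),(324,291),(182,318),None)]:
    T=np.vstack([P,[0,0,0,1]])@p["hand_eye"];p["Rc"]=T[:3,:3];p["c"]=T[:3,3]
    g=lambda u,h:onpanel(p,np.array(u)/[8,7.5]+[off[0]-.45,off[1]-.45],q,h)[1]
    v=g(m,.015)-g(c,.015);print(v,np.linalg.norm(v),np.arctan2(-v[1],v[0]))
E
```

```text
[-7.19450255e-03 -1.35629676e-02 -2.60208521e-17] 0.015353011331028656 2.058507674906129
[-7.61913727e-03 -1.53063896e-02 -4.51028104e-17] 0.01709785992251805 2.032662310926455
```

```bash
python3 -m inch '[{"linear":[0,-30,-30],"yaw":0},{"linear":[0,-60,-60],"yaw":0},{"linear":[0,-80,-80],"yaw":0},{"linear":[0,-80,-80],"yaw":0},{"linear":[0,-80,-80],"yaw":0}]' 40
python3 - <<'E'
from con import *
p=grab("scene");cv2.imwrite("pics/y_scene.png",cv2.resize(p["frame"][110:330,130:410],None,fx=2.7,fy=2.7,interpolation=cv2.INTER_CUBIC))
p=grab("wrist");cv2.imwrite("pics/y_wrist.png",p["frame"])
E
```

```text
clock: 23.0
tool_pos: [0.4769, 0.1103, 0.2493]
tool_rot: [[0.6, 0.8, 0.003], [0.8, -0.6, 0.001], [0.003, 0.002, -1.0]]
ft_force: [0.3, 0.0, 0.1]
width: 0.0399
```

View pics/y_scene.png

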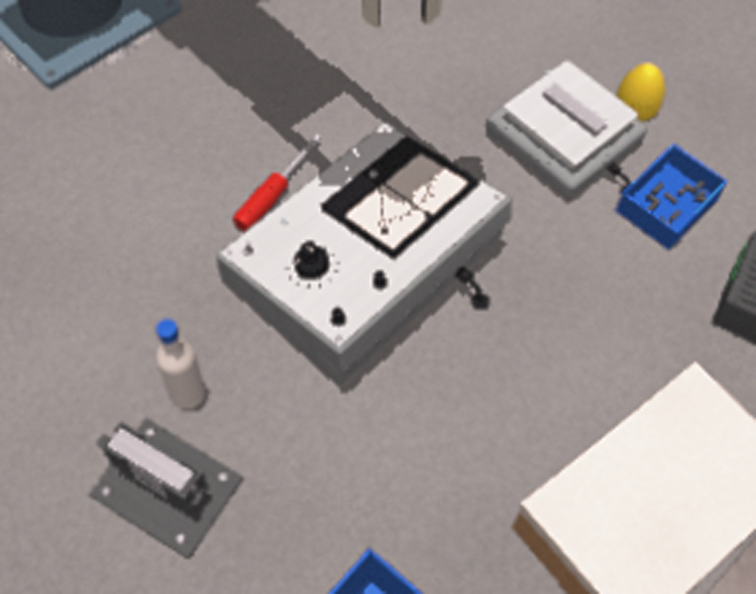

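View pics/y_wrist.png

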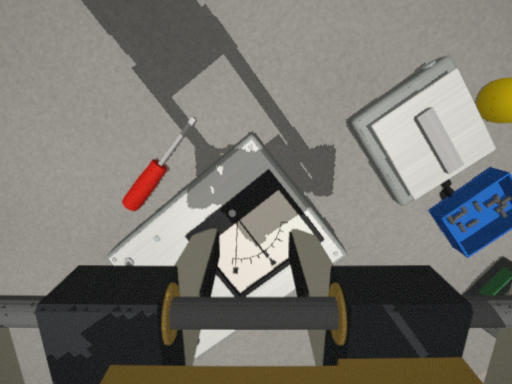

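```bash
python3 -c "
from station import r
print(r.job_done())"
```

```text
the job is handed in; nothing more can be done
None
```

I handed the job in at about 23 s on the robot's clock. As far as my last pictures show, everything asked for was done.

**What I did**
- **Drawing the bar:** the bottle stood too close for a square grip on the bar's end. I first pulled the bar about 36 mm with the jaws turned 20°, then gripped it square and drew it right out level.
- **Placing it:** I lowered the bar onto the pan until the needle showed most of its weight, then let go.
- **Setting the hand:** I pinched only the small inner knob, turned it about 1.25 rad clockwise, let go and backed away.

**Last checks**
- **Bar and stack:** the bar lies flat and free near the middle of the pan. The stack had dropped and looked intact; I did not count the four bars one by one.
- **Lower hand:** it lies over the needle, with an estimated difference of 0.01–0.02 rad against the 0.065 allowed.
- **Outer ring:** its mark read 2.06 rad before and 2.03 rad after, which is within measuring error. The upper hand stayed about 0.70 rad right of the needle.
- **Bystanders:** the bottle, cowl, driver and tray show no visible change, and nothing fell.
- **Forces:** readings between moves stayed under about 13 N, and the gripper was open and touching nothing at the end.

**Disagreements:** before turning, the scene and top cameras differed by about 0.02 rad on the gap between hand and needle. My first estimates of the meter's pivot and of the knob's position were also off by several mm. I corrected both from closer views before relying on them.

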